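Ticket and load the third lane of the counter rack

ROBOT

A 6-joint arm with a two-finger parallel gripper is mounted at the origin on the work surface. World frame = base frame: x ahead of the robot, y to its left, z up, the work surface at z = 0. Lengths are in mm, angles in rad, forces in N, time in s.
With the tool pointing down it reaches from about 400 to 925 mm from the base axis. Payload 12.5 kg.
Tool frame: the origin (TCP) lies at the very end of the fingers, on their centre line; the grasp point (between the pads) lies 19 mm behind it (env.tcp_to_grasp is the distance from the TCP to the grasp point, in mm); z points along the fingers, x is the direction in which the jaws open and shut, and the axes are right-handed (so a half turn about z gives the same grasp; the last joint's range is limited). The gripper opens to 95 mm and grips with 3 to 60 N. Pads are 20 mm wide; open, the fingers measure 119 mm over their backs; the gripper's body (75 mm by 180 mm) begins 59 mm behind the grasp point.
Start: joints at [-1.229, 0.491, 1.559, -0, 1.092, -0.106], TCP at [270.64, -563.387, 178.961] pointing down, gripper open.
Joint ranges: [-3.1, 3.1], [-0.84, 2.19], [0.05, 2.79], [-1.13, 4.28], [0.06, 2.93], [-2.69, 2.69]. Speed limits (rad/s): [2.22, 2.22, 2.79, 3.14, 3.14, 3.14].

INTERFACE

Orientations are given as [roll, pitch, yaw] about the fixed x, y, z axes, in that order (R = Rz(yaw) Ry(pitch) Rx(roll)).
In Python, from cell import env, vision, job gives the robot as it stands.
- The arm moves only by the shell command python3 -m pendant 'ROWS' [OPENING]. ROWS is JSON, a list of rows, each a list of 4 numbers: the shift along the tool's x, y, z in mm, then the turn about the tool's z in degrees. In form: [[tx, ty, tz, turn], ...]. A call has 1 to 8 rows; each row is the pose to reach, as a shift and turn from the pose measured when the call began, along the tool's axes at that moment; what a row does not reach only later rows make up. A row lasts 1/8 s, in which the tool goes at most 62.5 mm and 10.7 degrees, less where a joint would pass 70% of its speed; a pose out of reach is approached as far as the arm can. A call with a gripper value outside its range is refused whole. OPENING is the closure, from 0 (fully open) to 1 (shut), set as the call begins (- or left out, the last holds). The fingers move at their own pace and stop on an object; the grip force is fixed at half the most. Time passes only in rows, so rows that repeat a pose let the fingers close. It gives the time, the measured TCP pose, the force and the opening at its end, in the units of the state.
- env.state(): the state, without advancing time (a new reading comes with each control period).
- vision.read_camera(name): name is "scene" or "top"; returns a dict with "pixels" (480x640x3 uint8, red, green, blue), "intrinsics" (3x3 intrinsics, pixels), "R" (3x3) and "t" (3): a world point X has camera coordinates R X + t. Camera axes: x right, y down, z forward; pixel columns grow to the right and rows downward; lengths in mm; the calibration is good to about 2 mm. A picture is of the moment at which its call begins. There is no depth.
- job.job_done(): hands the job in, once; it reports no verdict.
Trained networks look in a picture, given as the dict that the camera call returned (one of the last four; its "shot" number tells which), for a name from the list of things; names that differ only in an ending like _2 or _b are one class to them, and where a whole thing is asked for, a point or a joint stands for the part that bears it (a point fixed in the world has none). Each returns a list of dicts, best first, with "confidence" (0 to 1); they miss things now and then, are a little off and sometimes report something else, mostly with a low value. They report only what shows in the picture. A call takes as long as a camera call. They do not tell look-alikes from the thing itself.
- vision.find_in(picture, query): "at" ([x, y, z] in mm, in the coordinates of the camera as it stood for that picture, good to about 4 mm: the middle of the surface that is visible of it).
- vision.regions_of(picture, query): "pixels" (480x640 bool, what is visible of it).
The state is a dict: "t": time; "joints": joint angles; "qvel": joint speeds; "tau": joint torques, N m; "eef_pos": TCP position; "tcp_rot": TCP orientation; "ft_force": force on the tool from outside, world axes, zero at the start; "moment": the same for the moment, N m; "opening": opening from 0.0 (shut) to 1.0 (fully open).
Only numpy, scipy, OpenCV 4.12 (cv2) and the standard library are available. Lean on these libraries where they do the work, as an engineer would, in place of code of your own. Each camera call takes 0.05 s, during which the arm holds its last target.

TASK

Run a fingertip along the rail on top of the counter rack, pushing the little price-ticket holder ahead of it and counting the gaps from the rack's left-hand end (left as the robot faces it), and leave the holder in the middle of the third gap, not overlapping a divider. Then push the loose plant-food carton that stands in front of the rack across the counter and narrow end first into that third gap, until it is fully home against the back panel. Fingertip pushes only: do not grip the holder or the carton, do not lift or tip the carton, and leave the other stock and the things on the counter where they are.

Things in the scene. Friction and masses are not known exactly. Their poses are not given: they have to be found in the camera images.
- rack: Counter-top lane rack, fixed, open in front, no floor (stock stands on the counter). Origin on the counter at the middle of the lanes; x from the open front to the back panel, y left along the rack, z up. Six gaps, 56 mm pitch, 53 mm clear; from the left end their centres are at y = +140, +84, +28 (third), -28, -84, -140 mm. Gaps run from x = -35 (front) to +35 mm (back panel). Filled gaps count too.
- rack_front (a point): Middle of the rack's open front, at the top front edge of the middle divider (55 mm above the counter); axes as the rack's. Five steel dividers, 3 mm thick, 55 mm tall; plywood end cheeks 9 mm thick (outer faces at y = +-175.5 mm) and back panel 8 mm thick, all 85 mm tall. Some gaps hold round packs of stock, up to 75 mm tall.
- rail_mid (a point): Middle of the level steel rail above the back panel: 10 mm diameter, axis 110 mm above the counter (top at 115 mm), at rack x = +39 mm, along the rack's y from +171 to -171 mm on a post at each end that does not rise above it. The ticket holder slides on it.
- ticket (a joint): Position of the price-ticket holder along the rail, m: 0 = centred on the first gap, growing to the right (rack -y); 0.056 is centred on the second gap, 0.112 on the third; stops at -0.012 and 0.285. Starts left of the third gap. Slides with about 1 N of friction and stays where it is left.
- ticket_mid (a point): Centre of the price-ticket holder, a grey plastic block with a blank paper card on its front and back: 28 mm long along the rail, 12 mm thick, from 101 to 150 mm above the counter (this point is 125.5 mm above it). It straddles the rail and cannot come off; the part above the rail can be pushed along by its ends.
- carton: The loose plant-food carton, plain cardboard with a paper band: 70 mm long (x), 42 mm wide (y), 75 mm tall, about 0.2 kg, standing in front of the rack, its x pointing roughly towards the rack (within 0.3 rad). Origin at the centre of its underside. As long as the gaps are deep: fully home, its origin is at rack x = 0 and its near end flush with the dividers' front edges.
Things that resemble listed ones, but are neither listed nor needed, are in the scene too. Leave any green look-alike of the carton alone.

How it is judged (in metres and radians):
On the way, in this order (a step that is already met when the one before it is completed fails the run):
1. the ticket holder has been run along the rail to the third gap and stands still there (value of joint ticket between 0.1 and 0.124 m and velocity of joint ticket between -0.01 and 0.01 m/s), for 0.2 s.
2. the carton is fully home in the third gap (x of carton in the frame of rack between -0.006 and 0.004 m and y of carton in the frame of rack between 0.018 and 0.038 m and z of carton in the frame of rack below 0.005 m and angle between the x axis of carton and the x axis of rack, either way round below 0.17 rad and angle between carton's own z axis and vertical below 0.08 rad and linear speed of carton below 0.01 m/s), for 0.2 s.
At the end, for the whole second after the job is handed in: The ticket holder stands within 12 mm of the middle of the third gap (joint 0.100 to 0.124), and the carton stands upright and still on the counter in the third gap, pointing narrow end in, its origin within 6 mm of rack x = 0 (fully home against the back panel) (all of step 2 and value of joint ticket between 0.1 and 0.124 m); the robot touches nothing.
It fails at once if the carton is lifted off the counter (10 mm) or tipped (height (world z) of carton above 0.01 m or angle between carton's own z axis and vertical above 0.35 rad).
It fails at once if the carton is gripped between the fingers ((contact force between the fingers and carton_c1 above 1 N and contact force between the fingers and carton_c2 above 1 N) or (contact force between the fingers and carton_c3 above 1 N and contact force between the fingers and carton_c4 above 1 N)).
It fails at once if the ticket holder is gripped between the fingers ((contact force between the fingers and ticket_c1 above 1 N and contact force between the fingers and ticket_c2 above 1 N) or (contact force between the fingers and ticket_c3 above 1 N and contact force between the fingers and ticket_c4 above 1 N)).
It fails at once if other stock or a thing on the counter is moved by more than 20 mm (distance of any of moss_can, root_jar, seed_tub, pellet_tin, geranium, towel_roll, trowel, spray_bottle from where it was at the start of the episode above 0.02 m).
It also fails if it takes over 72 s, if anything falls off the work surface, if the arm or the gripper's body presses on something with over 40 N, if the wrist force passes 120 N, or if a joint passes its speed limit or range.

## Working session

There is one attempt and no reset: what is moved stays moved. The work goes in short steps, Python scripts to look and compute and a shell command to move; the robot and the scene stay as the last step left them, time stands still between calls to the robot, and variables do not carry over. Pictures are saved under pics/ and viewed, and the job is handed in when it is done.

```bash
ls; mkdir -p pics
python3 - <<'E'
from cell import env, vision, job
import cv2
print(env.state())
for n in ("scene","top"):
    p=vision.read_camera(n)
    cv2.imwrite(f"pics/{n}0.png",p["pixels"][:,:,::-1])
    print(n,p["intrinsics"],p["R"],p["t"])
    for q in ("rack","rack_front","rail_mid","ticket","ticket_mid","carton"):
        try:
            for r in vision.find_in(p,q)[:3]:
                import numpy as np
                w=p["R"].T@(np.array(r["at"])-p["t"]); print(q,r["confidence"],w.round(1))
        except Exception as e: print(q,e)
E
```

```text
pics
{'t': 0.0, 'joints': array([-1.22855155e+00,  4.91549971e-01,  1.55947651e+00,  1.30440031e-05,
        1.09173603e+00, -1.05617904e-01]), 'qvel': array([-0.00032963,  0.00034953,  0.00032081,  0.00106025, -0.00086054,
       -0.00090825]), 'tau': array([-1.23725753e-03, -6.12651157e+01, -2.58185810e+01,  6.92220521e-02,
        4.83078626e-02, -1.30154640e-04]), 'eef_pos': array([ 270.55948813, -563.06035101,  178.35842495]), 'tcp_rot': array([-3.14145782e+00,  1.16212141e-03, -1.12293959e+00]), 'ft_force': array([ 0.41109539, -0.23157527, -0.65180581]), 'moment': array([ 0.02688722,  0.02096044, -0.00034704]), 'opening': 0.9997743558213348}
scene [[467.33071574   0.         321.1194794 ]
 [  0.         467.33071574 224.30681212]
 [  0.           0.           1.        ]] [[-0.64486273  0.76428908  0.00377548]
 [ 0.65749533  0.55726142 -0.50710906]
 [-0.38968184 -0.32453338 -0.86187363]] [ 341.79405697 -260.38731659  997.69167326]
rack 0.7 [628.8 -31.4  73.6]
rack_front 0.72 [627.5 -32.   71.3]
rail_mid 0.56 [631.7 -31.4  68.7]
ticket 0.88 [624.3  74.2 144.8]
ticket_mid 0.73 [622.9  75.7 142.5]
carton 0.9 [481.4 -71.8  73.8]
carton 0.87 [472.1  97.6  77.5]
carton 0.81 [ 371.9 -139.4   67.2]
top [[489.79555835   0.         320.43458902]
 [  0.         489.79555835 234.79115731]
 [  0.           0.           1.        ]] [[-0.09598579 -0.99536827  0.00536097]
 [-0.97189987  0.09255697 -0.21643439]
 [ 0.21493573 -0.02598495 -0.97628245]] [ 10.4915684 539.3594099 717.6569678]
rack 0.92 [623.9 -43.3  73.8]
rack_front 0.91 [624.1 -36.6  75.9]
rail_mid 0.86 [624.6 -48.1  73. ]
ticket 0.86 [615.   70.3 144.9]
ticket_mid 0.86 [614.5  74.2 145.5]
carton 0.85 [ 483.5 -218.1   70.9]
carton 0.78 [ 364.7 -141.2   72.9]
carton 0.59 [468.5 -77.   75.7]
```

View pics/scene0.png

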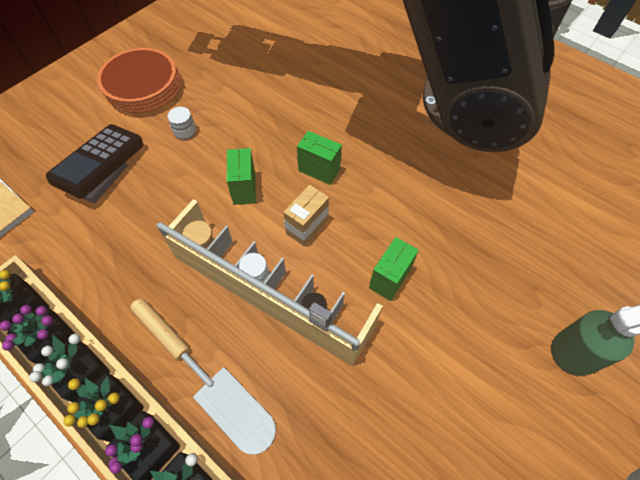

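View pics/top0.png

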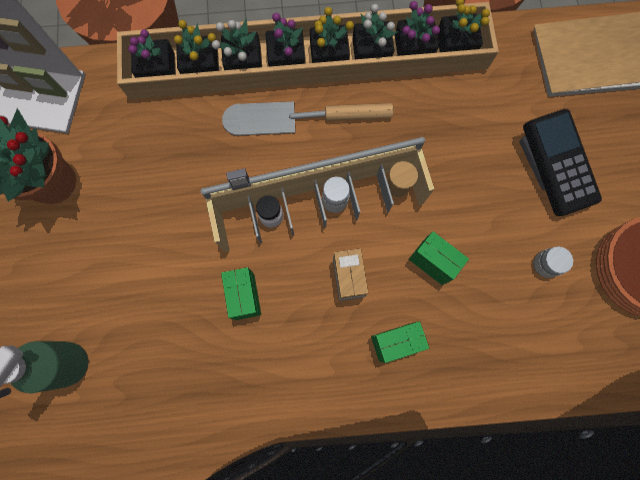

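The wanted carton is the brown cardboard one with a paper band (top 350,273; scene 306,213). The look-alikes are green: top (240,293), (438,258) and (400,343). The ticket holder is at top (238,180). The third gap is the empty one between the dividers at top (288,212) and (321,203), after gap 1 (empty) and gap 2 (black-lidded pack). I'll check this in close crops.

Run:
```python
import cv2
a=cv2.imread("pics/top0.png")[125:310,195:445]; cv2.imwrite("pics/topc.png",cv2.resize(a,None,fx=3.2,fy=3.2,interpolation=cv2.INTER_CUBIC))
a=cv2.imread("pics/scene0.png")[175:375,150:400]; cv2.imwrite("pics/scenec.png",cv2.resize(a,None,fx=3,fy=3,interpolation=cv2.INTER_CUBIC))
```

```text
(no output)
```

View pics/topc.png

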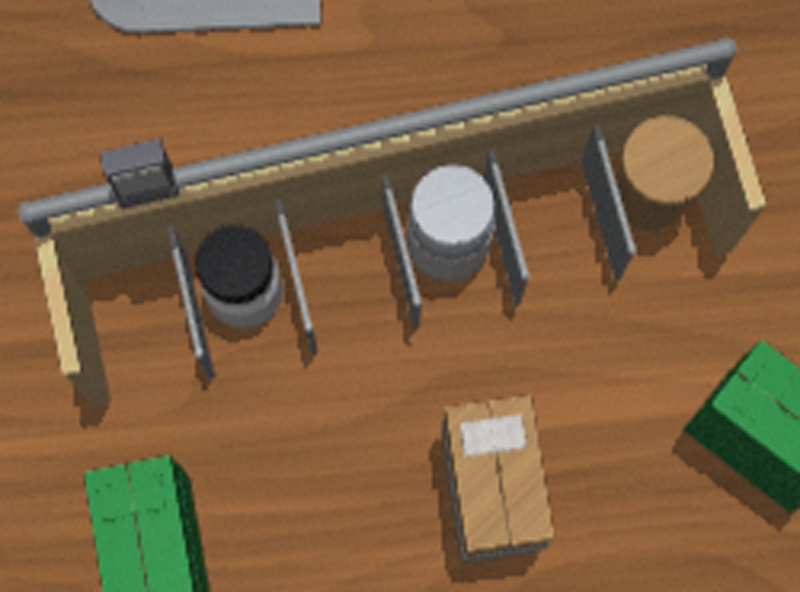

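View pics/scenec.png

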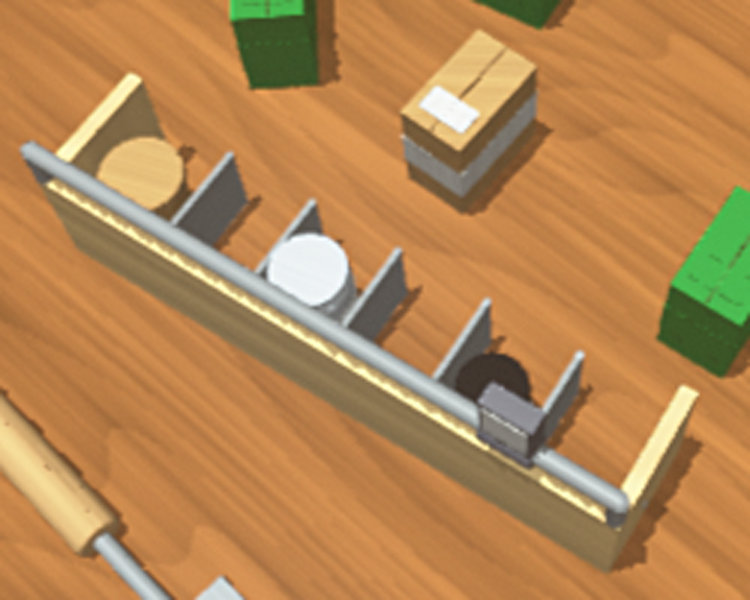

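```bash
cat > h.py <<'E'
from cell import env, vision, job
import numpy as np, cv2
from scipy.optimize import least_squares
def proj(p,X):
    c=np.asarray(X,float)@p["R"].T+p["t"]; c=c@p["intrinsics"].T; return c[:,:2]/c[:,2:]
def place(q,L):
    c,s=np.cos(q[2]),np.sin(q[2]); L=np.asarray(L,float)
    return np.c_[q[0]+c*L[:,0]-s*L[:,1],q[1]+s*L[:,0]+c*L[:,1],L[:,2]]
def fit(obs,q0):
    f=lambda q:np.concatenate([(proj(p,place(q,L))-U).ravel() for p,L,U in obs])
    r=least_squares(f,q0,loss="soft_l1"); return r.x,f(r.x)
def crop(p,u0,v0,w,h,s,name):
    cv2.imwrite(name,cv2.resize(p["pixels"][v0:v0+h,u0:u0+w,::-1],None,fx=s,fy=s,interpolation=cv2.INTER_CUBIC))
E
cat > fit.py <<'E'
from h import *
T=vision.read_camera("top");S=vision.read_camera("scene")
t=lambda a:(np.array(a)+.5)/3.2-.5+[195,125]
s=lambda a:(np.array(a)+.5)/3-.5+[150,175]
Lr=[[-35,y,55] for y in(112,56,0,-56,-112)]+[[-35,171,85],[-35,-171,85],[39,171,113],[39,-171,113]]
Lr=np.array(Lr)
ut=t([(207,360),(312,346),(416,320),(521,292),(631,258),(69,373),(756,207),(25,211),(730,45)])
us=s([(580,355),(487,302),(399,252),(313,203),(231,155),(688,392),(136,78),(622,498),(28,150)])
for o in([(T,Lr,ut)],[(S,Lr,us)],[(T,Lr,ut),(S,Lr,us)]):
    q,r=fit(o,[600,-30,0.1]); print("rack",q.round(3),np.abs(r).max().round(2)); 
print(r.reshape(-1,2).round(1).tolist())
Lc=np.array([[35,21,75],[35,-21,75],[-35,-21,75],[-35,21,75]])
ct=t([(445,410),(532,397),(552,540),(463,553)]); cs=s([(458,150),(402,112),(480,32),(536,70)])
for o in([(T,Lc,ct)],[(S,Lc,cs)],[(T,Lc,ct),(S,Lc,cs)]):
    c,r=fit(o,[470,-75,0.1]); print("carton",c.round(3),np.abs(r).max().round(2))
Ri=lambda P:np.array([[np.cos(q[2]),np.sin(q[2])],[-np.sin(q[2]),np.cos(q[2])]])@(np.array(P)-q[:2])
print("carton in rack",Ri(c[:2]),c[2]-q[2])
f=lambda y:np.concatenate([(proj(T,place(q,[[39,y[0],150]]))-t([(136,157)])).ravel(),(proj(S,place(q,[[39,y[0],150]]))-s([(513,408)])).ravel()])
k=least_squares(f,[100]);print("ticket y",k.x,f(k.x).round(1),"joint",140-k.x)
E
python3 fit.py
```

```text
rack [ 5.95361e+02 -4.54640e+01  1.46000e-01] 3.73
rack [ 5.99238e+02 -4.63810e+01  1.49000e-01] 1.64
rack [ 5.97842e+02 -4.60450e+01  1.51000e-01] 5.25
[[-2.2, -1.2], [-0.8, -5.1], [0.6, -5.3], [1.5, -4.7], [0.5, -2.2], [0.7, -0.2], [0.5, -0.4], [0.9, -0.2], [-1.3, 0.1], [0.9, -1.0], [1.0, -0.8], [0.7, -0.9], [0.8, -0.8], [0.7, -0.3], [1.1, -1.2], [0.5, -0.2], [-0.6, 0.9], [1.1, 0.3]]
carton [ 4.70828e+02 -8.02040e+01  2.90000e-02] 0.63
carton [ 4.73093e+02 -8.09120e+01  2.80000e-02] 1.13
carton [ 4.71713e+02 -8.05380e+01  2.70000e-02] 1.49
carton in rack [-129.88195473  -15.13481368] -0.12363184110012082
ticket y [114.24286514] [-0.8 -0.4 -0.6 -0.2] joint [25.75713486]
```

```bash
cat >> fit.py <<'E'
k=[5,6,7,8]
q,r=fit([(T,Lr[k],ut[k]),(S,Lr,us)],[600,-30,.1]);print("rack",q.round(4),np.abs(r).max())
q1,r=fit([(T,Lr[k],ut[k])],[600,-30,.1]);print("rack T only",q1.round(4),np.abs(r).max())
print("carton in rack",Ri(c[:2]),c[2]-q[2])
im=cv2.resize(T["pixels"][125:310,195:445,::-1],None,fx=3.2,fy=3.2,interpolation=cv2.INTER_CUBIC)
for y in(112,56,0,-56,-112):
    a=(proj(T,place(q,[[-35,y,55],[35,y,55],[-35,y,0]]))-[195,125])*3.2
    a=a.astype(int).tolist(); cv2.line(im,a[0],a[1],(0,0,255),1);cv2.line(im,a[0],a[2],(0,255,255),1)
a=((proj(T,place(q,[[-35,28,0],[35,28,0]]))-[195,125])*3.2).astype(int).tolist();cv2.line(im,a[0],a[1],(255,0,255),1)
for z,col in((75,(255,0,0)),(0,(0,255,0))):
    L=Lc.copy();L[:,2]=z
    cv2.polylines(im,[((proj(T,place(c,L))-[195,125])*3.2).astype(int)],True,col)
cv2.imwrite("pics/ov.png",im)
E
python3 fit.py
```

```text
rack [ 5.95361e+02 -4.54640e+01  1.46000e-01] 3.73
rack [ 5.99238e+02 -4.63810e+01  1.49000e-01] 1.64
rack [ 5.97842e+02 -4.60450e+01  1.51000e-01] 5.25
[[-2.2, -1.2], [-0.8, -5.1], [0.6, -5.3], [1.5, -4.7], [0.5, -2.2], [0.7, -0.2], [0.5, -0.4], [0.9, -0.2], [-1.3, 0.1], [0.9, -1.0], [1.0, -0.8], [0.7, -0.9], [0.8, -0.8], [0.7, -0.3], [1.1, -1.2], [0.5, -0.2], [-0.6, 0.9], [1.1, 0.3]]
carton [ 4.70828e+02 -8.02040e+01  2.90000e-02] 0.63
carton [ 4.73093e+02 -8.09120e+01  2.80000e-02] 1.13
carton [ 4.71713e+02 -8.05380e+01  2.70000e-02] 1.49
carton in rack [-129.88195473  -15.13481368] -0.12363184110012082
ticket y [114.24286514] [-0.8 -0.4 -0.6 -0.2] joint [25.75713486]
rack [ 5.987011e+02 -4.613830e+01  1.501000e-01] 1.3856060419864207
rack T only [ 5.975213e+02 -4.542620e+01  1.497000e-01] 1.577829049832303
carton in rack [-130.70489702  -15.0179972 ] -0.12283274295655858
```

View pics/ov.png

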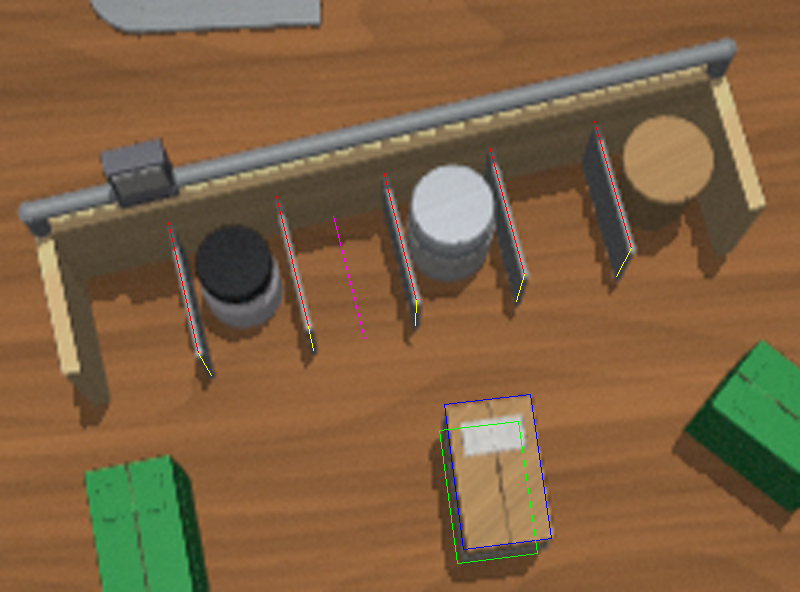

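The crop and overlay confirm the rack fit and the cardboard carton. The rack is at (598.5, -46), yaw 0.150, and the carton is at rack (-130, -15), yaw -0.12. The ticket holder is at about 0.026. I'll close the fingers and travel to the left of the holder, above the rail.

```bash
python3 -m pendant '[[-15,-20,-10,2],[-45,-60,-20,6],[-80,-105,-25,10],[-115,-150,-25,14],[-150,-195,-25,17],[-185,-240,-25,17],[-220,-285,-25,17],[-255,-330,-25,17]]' 1
cat > where.py <<'E'
from h import *
import sys
Q=np.array([598.5,-46,.150])
s=env.state();p=np.array(s["eef_pos"]);y=s["tcp_rot"][2]
c,n=np.cos(Q[2]),np.sin(Q[2])
r=np.array([[c,n],[-n,c]])@(p[:2]-Q[:2])
print("t",s["t"],"rack xy",r.round(1),"z",p[2].round(1),"yaw err deg",np.degrees(y-(Q[2]-np.pi/2)).round(2),"F",np.round(s["ft_force"],1),"op",round(s["opening"],3))
if len(sys.argv)>3:
    d=[float(a) for a in sys.argv[1:4]]; w=Q[:2]+np.array([[c,-n],[n,c]])@d[:2]-p[:2]
    print("rows ->",round(np.cos(y)*w[0]+np.sin(y)*w[1],1),round(np.sin(y)*w[0]-np.cos(y)*w[1],1),round(p[2]-d[2],1),"turn",np.degrees(y-(Q[2]-np.pi/2)).round(2))
E
python3 where.py 39 157 190
```

```text
t: 1.9
eef_pos: [458.4, -189.0, 204.2]
tcp_rot: [-3.141, -0.001, -1.42]
ft_force: [0.4, -0.7, -0.3]
opening: 0.217
t 1.9 rack xy [-159.9 -120.4] z 204.2 yaw err deg 0.05 F [ 0.4 -0.7 -0.3] op 0.217
rows -> -277.3 -199.2 14.2 turn 0.05
```

```bash
python3 -m pendant '[[-40,-28,0,0],[-85,-60,0,0],[-130,-92,0,0],[-175,-124,0,0],[-220,-156,0,0],[-260,-185,0,0],[-277,-199,10,0],[-277,-199,14,0]]' 1
python3 where.py 39 157 124
python3 - <<'E'
from h import *
T=vision.read_camera("top");crop(T,150,80,200,150,4,"pics/t1.png")
S=vision.read_camera("scene");crop(S,240,200,200,150,4,"pics/s1.png")
E
```

```text
t: 2.9
eef_pos: [613.2, 115.4, 188.8]
tcp_rot: [3.14, -0.001, -1.418]
ft_force: [-0.7, -1.4, -0.5]
opening: 0.008
t 2.9 rack xy [ 38.7 157.3] z 188.8 yaw err deg 0.14 F [-0.7 -1.4 -0.5] op 0.008
rows -> 0.3 -0.3 64.8 turn 0.14
```

View pics/t1.png

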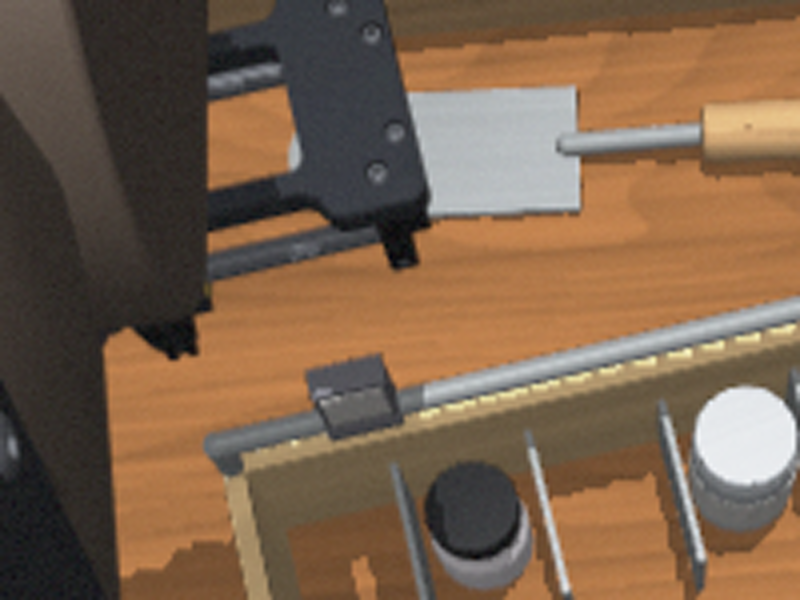

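View pics/s1.png

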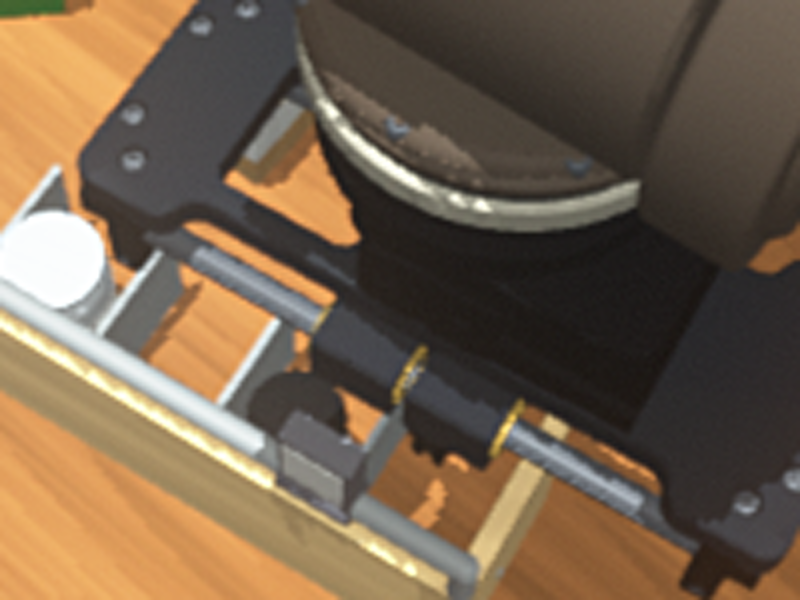

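The fingertips (scene crop 440,450) hang just left of the ticket holder (320,465), with the holder unmoved. I'll descend beside it next.

```bash
python3 -m pendant '[[0,0,20,0],[0,0,40,0],[0,0,55,0],[0,0,63,0],[0,0,64,0],[0,0,64,0]]' 1
python3 where.py 39 70 124
```

```text
t: 3.75
eef_pos: [612.9, 113.7, 125.8]
tcp_rot: [3.141, -0.001, -1.42]
ft_force: [-0.1, -1.3, -0.9]
opening: 0.005
t 3.75 rack xy [ 38.1 155.8] z 125.8 yaw err deg 0.03 F [-0.1 -1.3 -0.9] op 0.005
rows -> 85.8 -0.8 1.8 turn 0.03
```

```bash
python3 -m pendant '[[6,0,1,0],[12,0,1,0],[18,0,1,0],[24,0,1,0],[30,0,1,0],[36,0,1,0],[42,0,1,0],[48,0,1,0]]' 1
python3 -m pendant '[[6,0,0,0],[12,0,0,0],[18,0,0,0],[24,0,0,0],[29,0,0,0],[33,0,0,0],[35,0,0,0],[35,0,0,0]]' 1
python3 where.py 39 54 124
python3 - <<'E'
from h import *
T=vision.read_camera("top");crop(T,150,80,200,150,4,"pics/t2.png")
S=vision.read_camera("scene");crop(S,200,180,200,150,4,"pics/s2.png")
E
```

```text
t: 4.75
eef_pos: [620.2, 65.9, 124.8]
tcp_rot: [3.141, -0.001, -1.42]
ft_force: [0.1, -0.1, -0.7]
opening: 0.004
t: 5.75
eef_pos: [625.4, 31.2, 124.9]
tcp_rot: [3.141, -0.001, -1.42]
ft_force: [0.2, -0.5, 0.5]
opening: 0.002
t 5.75 rack xy [38.2 72.3] z 124.9 yaw err deg 0.02 F [ 0.2 -0.5  0.5] op 0.002
rows -> 18.3 -0.8 0.9 turn 0.02
```

View pics/t2.png

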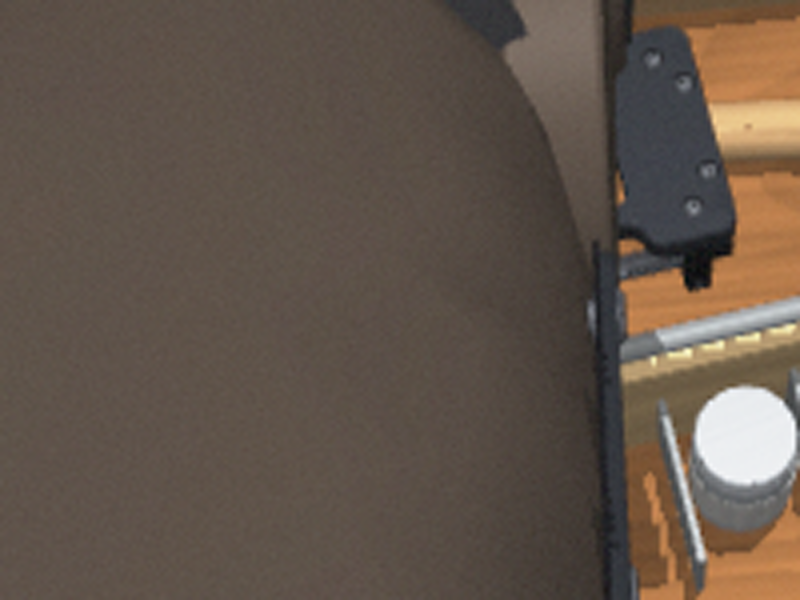

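View pics/s2.png

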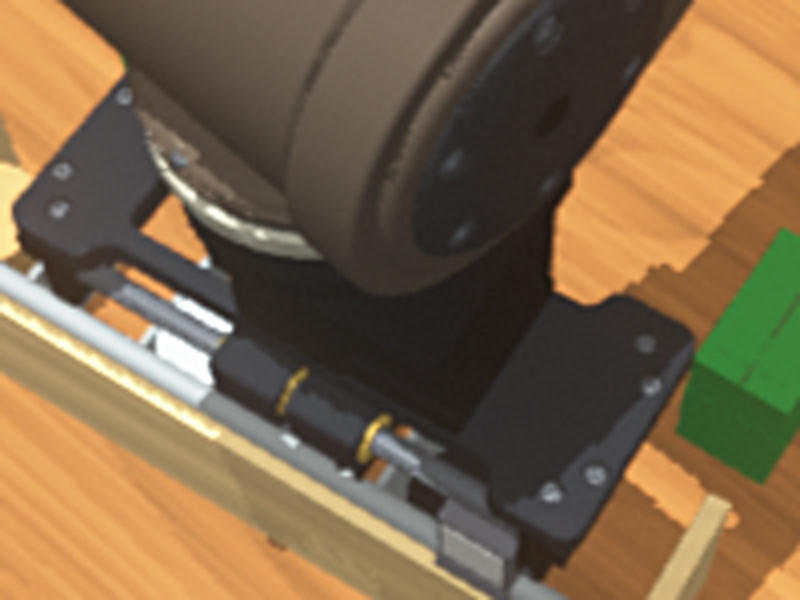

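Run:
```python
from h import *
Q=[598.5,-46,.15]
S=vision.read_camera("scene")
print(proj(S,[[613.2,115.4,188.8],env.state()["eef_pos"]]), (proj(S,[[613.2,115.4,188.8]])-[240,200])*4,(proj(S,[env.state()["eef_pos"]])-[200,180])*4)
print(proj(S,place(Q,[[39,114,150],[39,171,110],[39,-171,110],[39,28,150]])))
for q in("ticket","ticket_mid"):
  for r in vision.find_in(S,q): print(q,r["confidence"],S["R"].T@(np.array(r["at"])-S["t"]))
crop(S,280,270,100,75,8,"pics/s3.png")
```

```text
[[350.63355915 317.47294956]
 [293.91683452 301.42537713]] [[442.53423662 469.89179824]] [[375.66733808 485.70150851]]
[[319.55173106 310.79159181]
 [355.93417354 342.67081078]
 [160.4321579  226.20193073]
 [264.88965108 278.59537655]]
ticket 0.73 [625.40282216  75.73235961 138.65822822]
ticket_mid 0.84 [624.50381932  73.92804951 138.46781044]
```

View pics/s3.png

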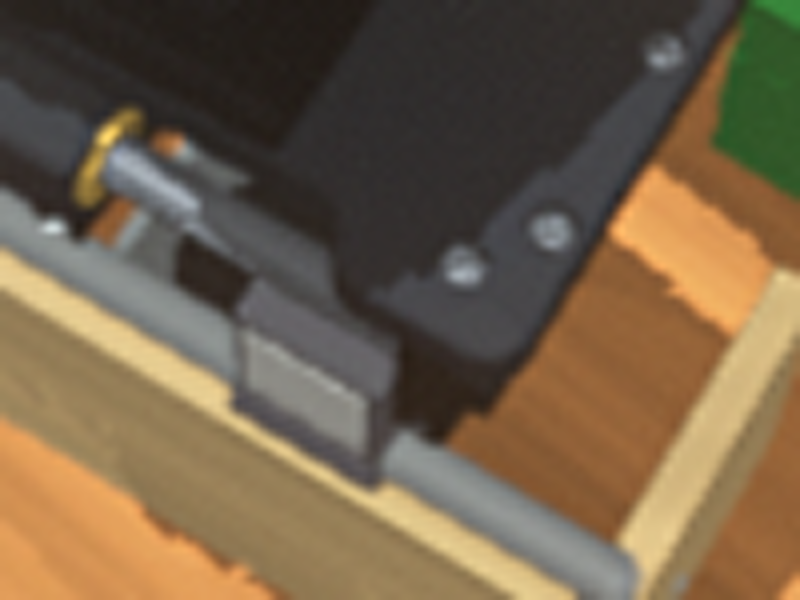

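Run:
```python
from h import *
Q=[598.5,-46,.15]
S=vision.read_camera("scene"); s=env.state()
p=s["eef_pos"];y=s["tcp_rot"][2];tx=np.array([np.cos(y),np.sin(y),0]);ty=np.array([np.sin(y),-np.cos(y),0])
im=cv2.resize(S["pixels"][230:350,220:380,::-1],None,fx=5,fy=5,interpolation=cv2.INTER_CUBIC)
def P(X): return ((proj(S,X)-[220,230])*5).astype(int)
for z,c in((0,(0,255,0)),(40,(255,255,0)),(78,(0,0,255))):
    cv2.polylines(im,[P([p+a*12*tx+b*10*ty+[0,0,z] for a,b in((1,1),(1,-1),(-1,-1),(-1,1))])],True,c)
cv2.polylines(im,[P([p+a*90*tx+b*37.5*ty+[0,0,78] for a,b in((1,1),(1,-1),(-1,-1),(-1,1))])],True,(255,0,255))
cv2.polylines(im,[P(place(Q,[[33,128,150],[45,128,150],[45,100,150],[33,100,150]]))],True,(0,255,255))
cv2.imwrite("pics/s4.png",im)
```

```text
(no output)
```

View pics/s4.png

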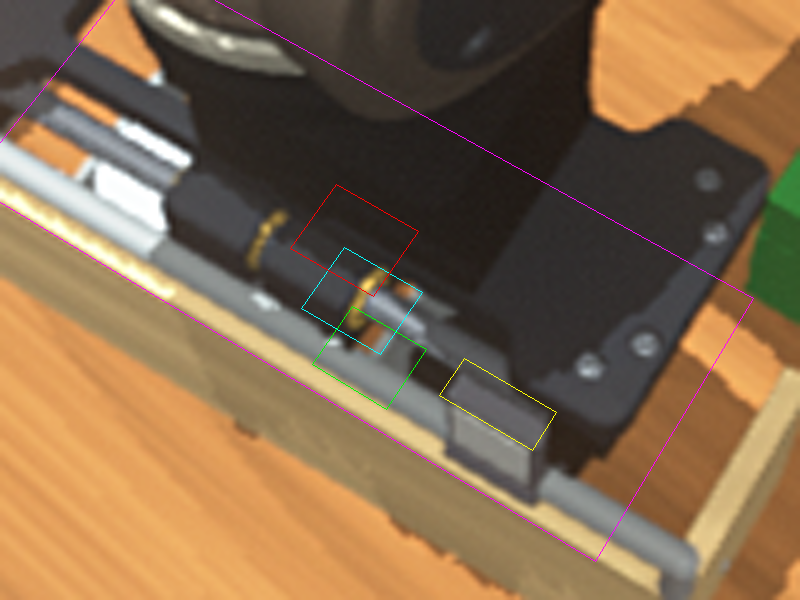

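Run:
```python
from h import *
S=vision.read_camera("scene");T=vision.read_camera("top")
def draw(C,f,off,s,p,y,o):
    p=np.array(p);tx=np.array([np.cos(y),np.sin(y),0]);ty=np.array([np.sin(y),-np.cos(y),0])
    im=cv2.imread(f)
    P=lambda X:((proj(C,X)-off)*s).astype(int)
    for z,c in((0,(0,255,0)),(78,(0,0,255))):
        cv2.polylines(im,[P([p+a*12*tx+b*10*ty+[0,0,z] for a,b in((1,1),(1,-1),(-1,-1),(-1,1))])],True,c)
    for z,c in((78,(255,0,255)),(110,(255,255,0))):
        cv2.polylines(im,[P([p+a*90*tx+b*37.5*ty+[0,0,z] for a,b in((1,1),(1,-1),(-1,-1),(-1,1))])],True,c)
    return im
a=draw(S,"pics/s1.png",[240,200],4,[613.2,115.4,188.8],-1.418,0)
s=env.state();print(s)
b=draw(S,"pics/s2.png",[200,180],4,s["eef_pos"],s["tcp_rot"][2],0)
c=draw(T,"pics/t1.png",[150,80],4,[613.2,115.4,188.8],-1.418,0)
d=draw(T,"pics/t2.png",[150,80],4,s["eef_pos"],s["tcp_rot"][2],0)
cv2.imwrite("pics/ab.png",cv2.resize(np.vstack([np.hstack([a,b]),np.hstack([c,d])]),(800,600),interpolation=cv2.INTER_AREA))
```

```text
{'t': 6.15, 'joints': array([-5.49688261e-02,  5.48224199e-01,  1.61445667e+00, -9.40951440e-04,
        9.79269480e-01,  1.36575462e+00]), 'qvel': array([-3.56002004e-04,  2.65852387e-04, -3.89379824e-04,  1.68313425e-03,
       -2.85964927e-04,  1.15389295e-05]), 'tau': array([ 7.48876162e-03, -6.30076432e+01, -2.38673311e+01,  4.12869954e-02,
       -7.17506069e-02,  3.81702048e-04]), 'eef_pos': array([625.41935567,  31.34585545, 124.86350829]), 'tcp_rot': array([ 3.14108325e+00, -6.91657664e-04, -1.42019843e+00]), 'ft_force': array([0.60532101, 0.01109002, 0.18974865]), 'moment': array([ 0.02343781,  0.03051946, -0.02602875]), 'opening': 0.003676139670053076}
```

View pics/ab.png

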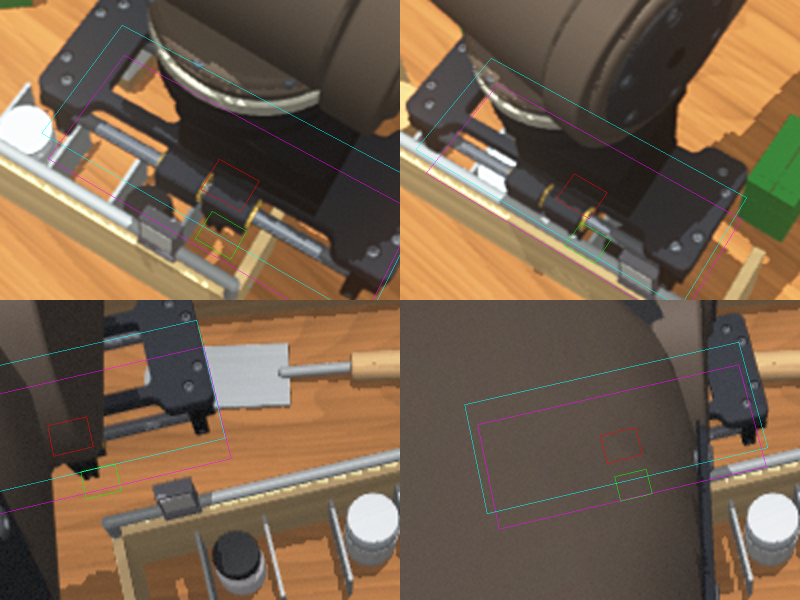

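Run:
```python
from h import *
S=vision.read_camera("scene")
im=cv2.resize(S["pixels"][255:330,250:350,::-1],None,fx=8,fy=8,interpolation=cv2.INTER_CUBIC)
im=np.clip((im/255.)**0.5*255,0,255).astype(np.uint8)
cv2.imwrite("pics/s5.png",im)
a=cv2.imread("pics/s1.png")[200:600,100:600];a=np.clip((a/255.)**0.5*255,0,255).astype(np.uint8)
cv2.imwrite("pics/s6.png",cv2.resize(a,None,fx=1.5,fy=1.5))
```

```text
(no output)
```

View pics/s5.png

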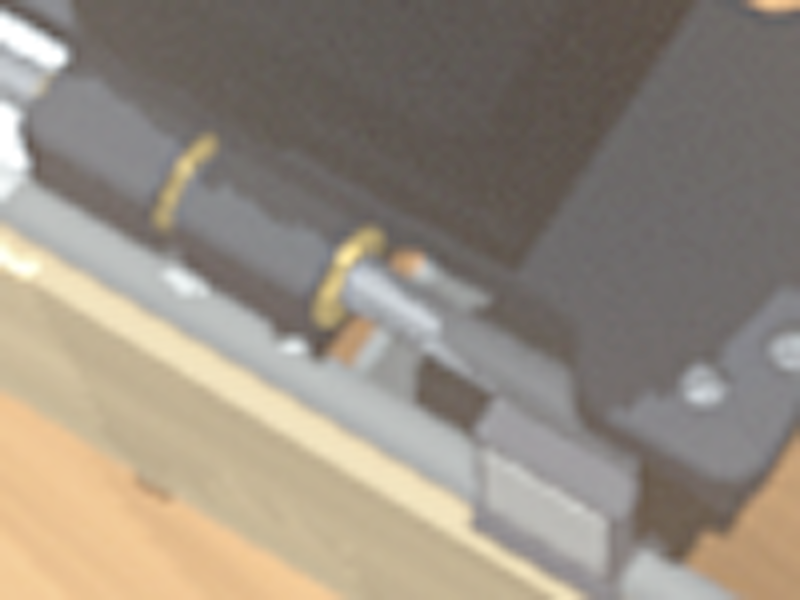

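View pics/s6.png

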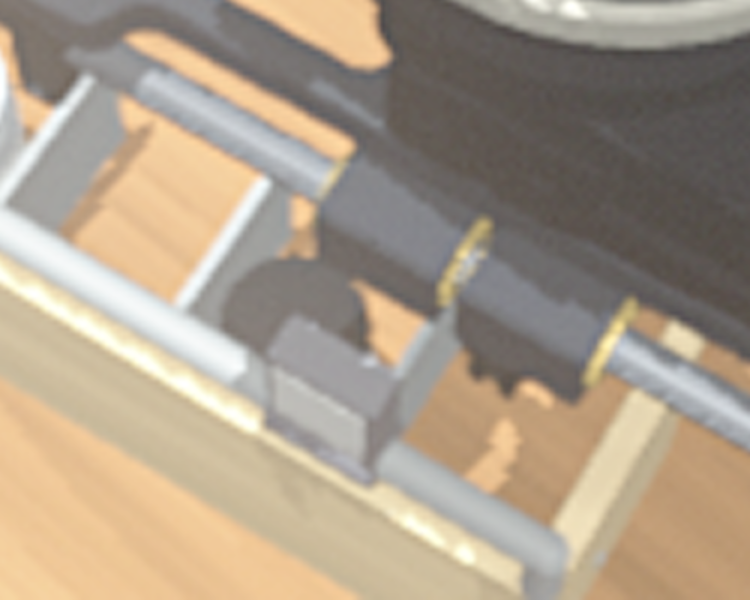

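Run:
```python
import cv2,numpy as np
a=cv2.imread("pics/t1.png")[240:400,80:280];a=np.clip((a/255.)**0.45*255,0,255).astype(np.uint8)
b=cv2.imread("pics/s1.png")[340:500,380:580];b=np.clip((b/255.)**0.45*255,0,255).astype(np.uint8)
cv2.imwrite("pics/tip.png",cv2.resize(np.hstack([a,b]),None,fx=2,fy=2))
```

```text
(no output)
```

View pics/tip.png

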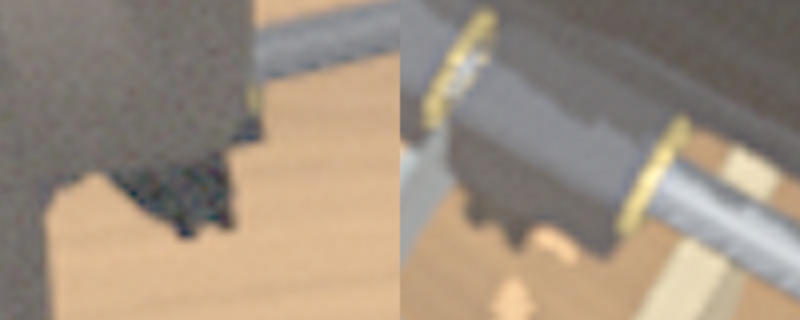

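Run:
```python
from h import *
S=vision.read_camera("scene");T=vision.read_camera("top")
M=lambda p:p["intrinsics"]@np.c_[p["R"],p["t"]]
X=cv2.triangulatePoints(M(T),M(S),np.array([[193.7,169.3],[198.8,168]]).T,np.array([[349.4,315.6],[344.3,312.5]]).T)
print((X[:3]/X[3]).T)
```

```text
[[613.62037605 118.4990518  200.05587994]
 [614.66562401 111.62176535 200.43548368]]
```

```bash
python3 -m pendant '[[0,0,-20,0],[0,0,-45,0],[0,0,-65,0],[-30,0,-75,0],[-60,0,-75,0],[-80,0,-75,0],[-85,0,-75,0],[-85,0,-75,0]]' 1
python3 -m pendant '[[0,0,10,0],[0,0,10,0],[0,0,10,0]]' 1
python3 where.py 39 157 124
python3 - <<'E'
from h import *
T=vision.read_camera("top");S=vision.read_camera("scene");s=env.state();p=s["eef_pos"];y=s["tcp_rot"][2]
tx=np.array([np.cos(y),np.sin(y),0]);ty=np.array([np.sin(y),-np.cos(y),0]);o=[]
for C,(u,v) in((T,(160,140)),(S,(310,280))):
    im=cv2.resize(C["pixels"][v:v+60,u:u+50,::-1],None,fx=8,fy=8,interpolation=cv2.INTER_CUBIC)
    im=np.clip((im/255.)**0.45*255,0,255).astype(np.uint8)
    i2=im.copy()
    for z,c in((0,(0,255,0)),(20,(255,255,0))):
        cv2.polylines(i2,[((proj(C,[p+a*12*tx+b*10*ty+[0,0,z] for a,b in((1,1),(1,-1),(-1,-1),(-1,1))])-[u,v])*8).astype(int)],True,c)
    o.append(i2)
cv2.imwrite("pics/tip2.png",np.hstack(o))
E
```

```text
t: 7.3
eef_pos: [612.8, 115.2, 199.6]
tcp_rot: [3.141, -0.001, -1.42]
ft_force: [0.8, -0.2, -0.4]
opening: 0.005
t: 7.68
eef_pos: [612.8, 114.8, 189.4]
tcp_rot: [3.14, -0.001, -1.421]
ft_force: [-0.1, 0.0, 0.6]
opening: 0.003
t 7.675 rack xy [ 38.2 156.8] z 189.4 yaw err deg 0.02 F [-0.1  0.   0.6] op 0.003
rows -> -0.2 -0.8 65.4 turn 0.02
```

View pics/tip2.png

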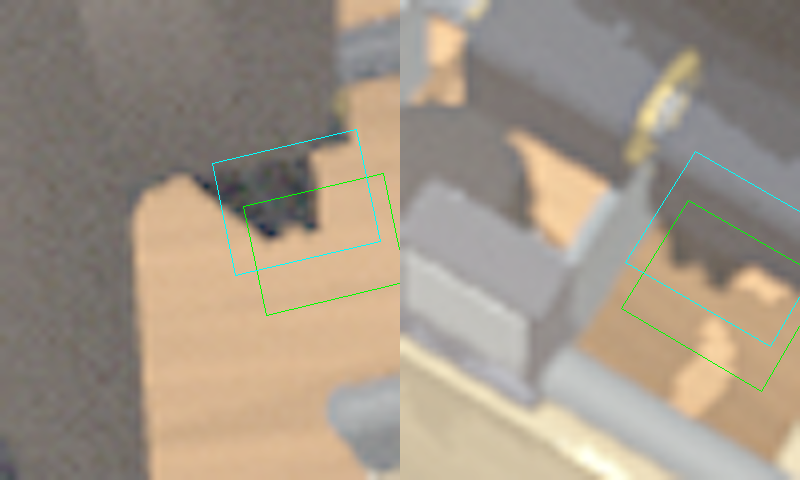

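```bash
python3 -m pendant '[[0,-1,20,0],[0,-1,40,0],[0,-1,58,0],[0,-1,62,0],[0,-1,63,0],[0,-1,63,0]]' 1
python3 - <<'E'
from h import *
T=vision.read_camera("top");S=vision.read_camera("scene");s=env.state();p=s["eef_pos"];y=s["tcp_rot"][2];print(p)
tx=np.array([np.cos(y),np.sin(y),0]);ty=np.array([np.sin(y),-np.cos(y),0]);o=[]
for C,(u,v) in((T,(170,150)),(S,(310,285))):
    im=cv2.resize(C["pixels"][v:v+60,u:u+50,::-1],None,fx=8,fy=8,interpolation=cv2.INTER_CUBIC)
    im=np.clip((im/255.)**0.45*255,0,255).astype(np.uint8)
    for z,c in((0,(0,255,0)),):
        cv2.polylines(im,[((proj(C,[p+a*12*tx+b*10*ty+[0,0,z] for a,b in((1,1),(1,-1),(-1,-1),(-1,1))])-[u,v])*8).astype(int)],True,c)
    o.append(im)
cv2.imwrite("pics/tip3.png",np.hstack(o))
E
```

```text
t: 8.52
eef_pos: [614.1, 115.1, 127.4]
tcp_rot: [-3.141, -0.001, -1.42]
ft_force: [0.3, 0.7, -0.3]
opening: 0.01
[614.10736591 115.09033153 127.37171645]
```

View pics/tip3.png

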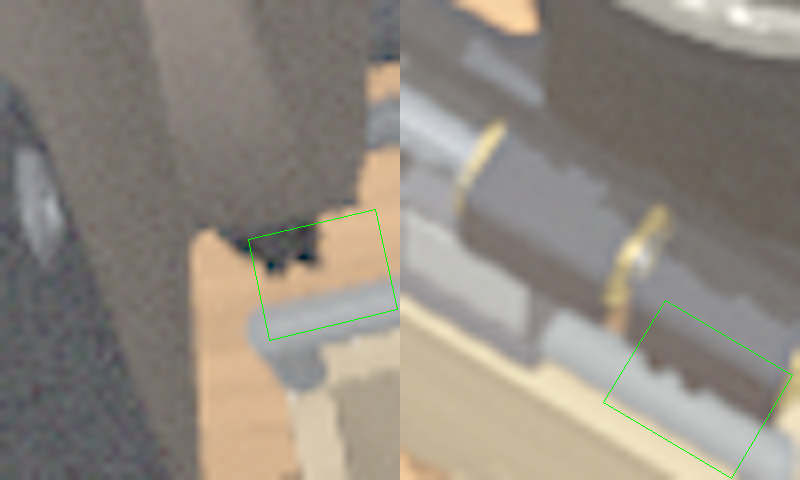

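```bash
python3 - <<'E'
from h import *
S=vision.read_camera("scene");T=vision.read_camera("top")
M=lambda p:p["intrinsics"]@np.c_[p["R"],p["t"]]
for a,b in(((206.7,183.5),(345,333)),((206.7,183.5),(342,332)),((206.7,183.5),(350,335))):
    X=cv2.triangulatePoints(M(T),M(S),np.array([a]).T*1.,np.array([b]).T*1.);X=(X[:3]/X[3]).T
    print(X,proj(T,X)-a)
E
python3 -m pendant '[[0,0,2,0],[0,0,3,0],[0,0,5,0],[0,0,6,0],[0,0,7,0],[0,0,8,0]]' 1
```

```text
[[615.35842749 116.37676694 133.7384444 ]] [[ 1.80693313 -1.27716354]]
[[616.04130354 114.56210042 134.88023679]] [[ 2.85882424 -2.08338996]]
[[614.44551866 119.57000066 131.47276373]] [[-0.00785026  0.00526489]]
t: 9.48
eef_pos: [614.0, 115.1, 119.1]
tcp_rot: [-3.141, -0.001, -1.42]
ft_force: [-0.3, -0.4, -0.3]
opening: 0.004
```

```bash
python3 -m pendant '[[0,0,2,0],[0,0,3,0],[0,0,4,0],[0,0,5,0],[0,0,6,0],[0,0,6,0]]' 1
python3 -c "
from h import *
S=vision.read_camera('scene');crop(S,290,270,100,75,8,'pics/s7.png')"
```

```text
t: 10.22
eef_pos: [613.9, 115.0, 113.0]
tcp_rot: [3.141, -0.001, -1.42]
ft_force: [-0.5, 0.7, -0.2]
opening: 0.003
```

View pics/s7.png

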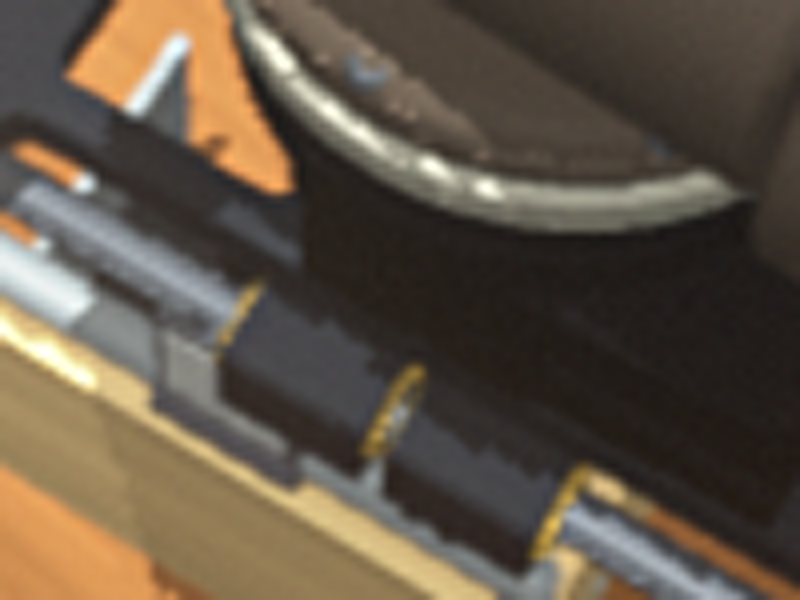

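```bash
python3 -m pendant '[[0,0,1,0],[0,0,2,0],[0,0,3,0],[0,0,3,0]]' 1;python3 -m pendant '[[0,0,1,0],[0,0,2,0],[0,0,3,0],[0,0,3,0]]' 1
```

```text
t: 10.78
eef_pos: [613.9, 115.0, 110.0]
tcp_rot: [3.141, -0.001, -1.42]
ft_force: [0.3, 0.2, 0.1]
opening: 0.002
t: 11.28
eef_pos: [613.9, 115.0, 106.9]
tcp_rot: [3.141, -0.001, -1.42]
ft_force: [-0.5, -0.2, -0.9]
opening: 0.007
```

```bash
python3 -m pendant '[[0,0,1,0],[0,0,2,0],[0,0,3,0],[0,0,3,0]]' 1;python3 -m pendant '[[0,0,1,0],[0,0,2,0],[0,0,3,0],[0,0,3,0]]' 1
python3 -c "
from h import *
S=vision.read_camera('scene');crop(S,290,270,100,75,8,'pics/s8.png')
T=vision.read_camera('top');crop(T,170,140,100,75,8,'pics/t8.png')"
```

```text
t: 11.78
eef_pos: [613.8, 115.0, 103.8]
tcp_rot: [3.141, -0.001, -1.42]
ft_force: [0.1, 0.9, -0.6]
opening: 0.007
t: 12.28
eef_pos: [613.8, 115.0, 100.7]
tcp_rot: [3.141, -0.001, -1.42]
ft_force: [-0.7, -0.8, -0.4]
opening: 0.002
```

View pics/s8.png

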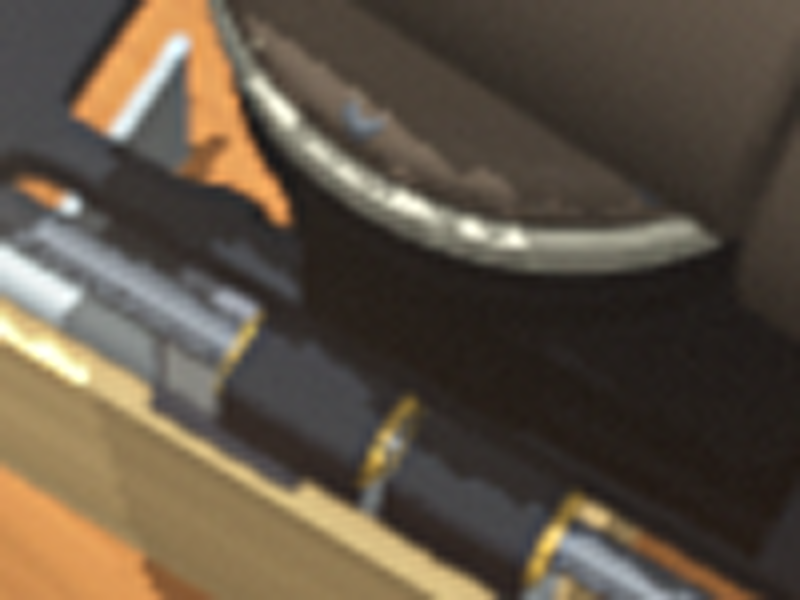

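View pics/t8.png

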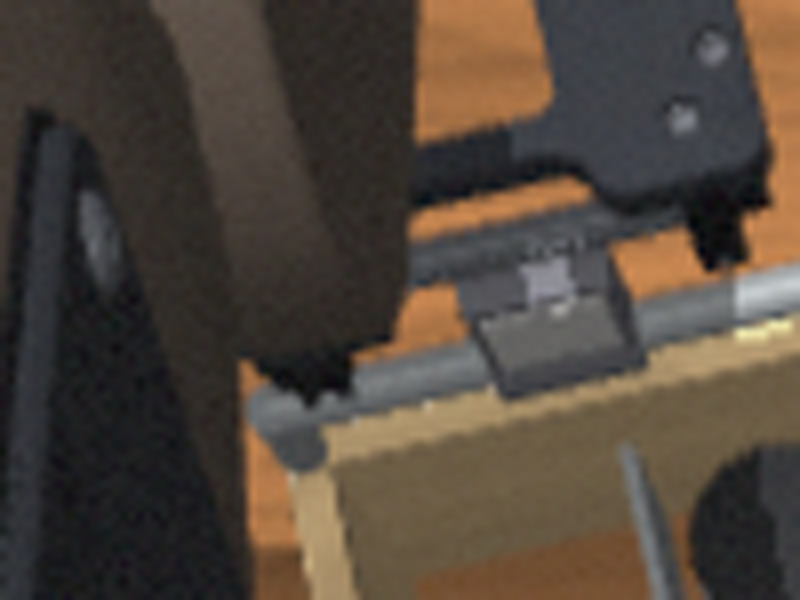

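```bash
python3 -m pendant '[[0,0,1,0],[0,0,2,0],[0,0,3,0],[0,0,4,0],[0,0,4,0]]' 1;python3 -m pendant '[[0,0,1,0],[0,0,2,0],[0,0,3,0],[0,0,4,0],[0,0,4,0]]' 1
```

```text
t: 13.0
eef_pos: [613.8, 115.0, 96.7]
tcp_rot: [3.141, -0.001, -1.42]
ft_force: [-0.2, 0.4, -0.4]
opening: 0.005
t: 13.62
eef_pos: [613.8, 115.0, 92.6]
tcp_rot: [3.141, -0.001, -1.42]
ft_force: [0.6, 0.3, 1.1]
opening: 0.006
```

```bash
python3 -m pendant '[[5,0,0,0],[10,0,0,0],[15,0,0,0],[20,0,0,0],[25,0,0,0],[28,0,0,0],[30,0,0,0],[30,0,0,0]]' 1
python3 -c "
from h import *
S=vision.read_camera('scene');crop(S,270,260,100,75,8,'pics/s9.png')
T=vision.read_camera('top');crop(T,170,140,100,75,8,'pics/t9.png')"
```

```text
t: 14.62
eef_pos: [618.3, 85.2, 92.6]
tcp_rot: [3.141, -0.001, -1.42]
ft_force: [0.1, -0.1, 0.2]
opening: 0.003
```

View pics/s9.png

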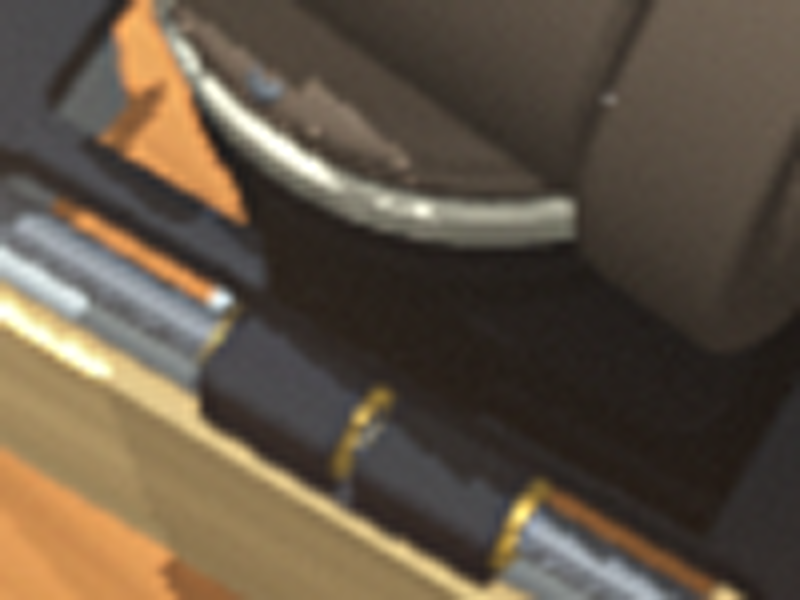

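View pics/t9.png

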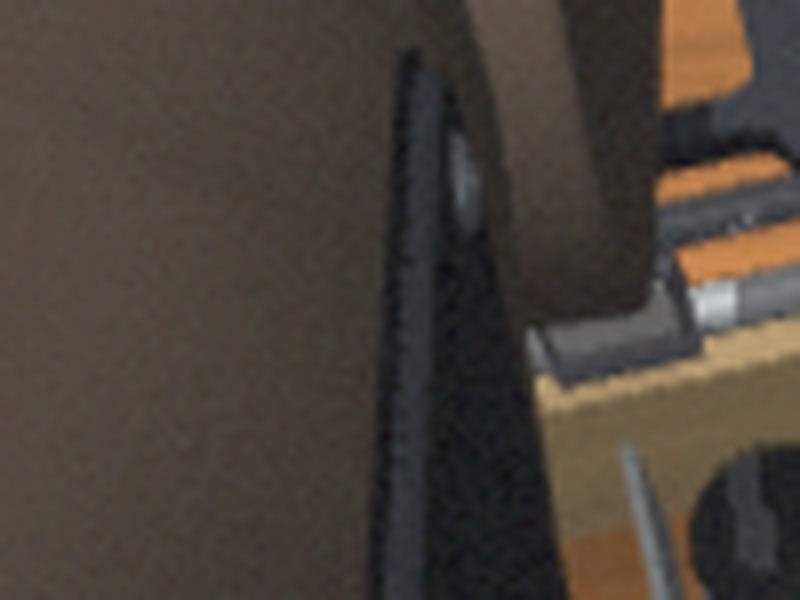

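Pushing now works: the ticket holder has moved about 10 mm right (top crop 555–700, was 500–645). The physical fingertip evidently sits about 30 mm above the reported TCP, so I'll keep that in mind. I'll continue the run along the rail.

```bash
python3 -m pendant '[[5,0,0,0],[10,0,0,0],[15,0,0,0],[20,0,0,0],[25,0,0,0],[30,0,0,0],[35,0,0,0],[40,0,0,0]]' 1
python3 -m pendant '[[5,0,0,0],[10,0,0,0],[15,0,0,0],[19,0,0,0],[22,0,0,0],[24,0,0,0],[25,0,0,0],[25,0,0,0]]' 1
python3 where.py 39 52 93
python3 -c "
from h import *
S=vision.read_camera('scene');crop(S,200,200,160,120,5,'pics/s10.png')
T=vision.read_camera('top');crop(T,190,120,160,120,5,'pics/t10.png')"
```

```text
t: 15.72
eef_pos: [624.3, 45.5, 92.6]
tcp_rot: [3.141, -0.001, -1.42]
ft_force: [-0.6, 1.5, 0.1]
opening: 0.004
t: 16.73
eef_pos: [628.1, 20.7, 92.7]
tcp_rot: [3.141, -0.001, -1.42]
ft_force: [-0.1, 0.2, -1.2]
opening: 0.005
t 16.725 rack xy [39.3 61.5] z 92.7 yaw err deg 0.04 F [-0.1  0.2 -1.2] op 0.005
rows -> 9.5 0.3 -0.3 turn 0.04
```

View pics/s10.png

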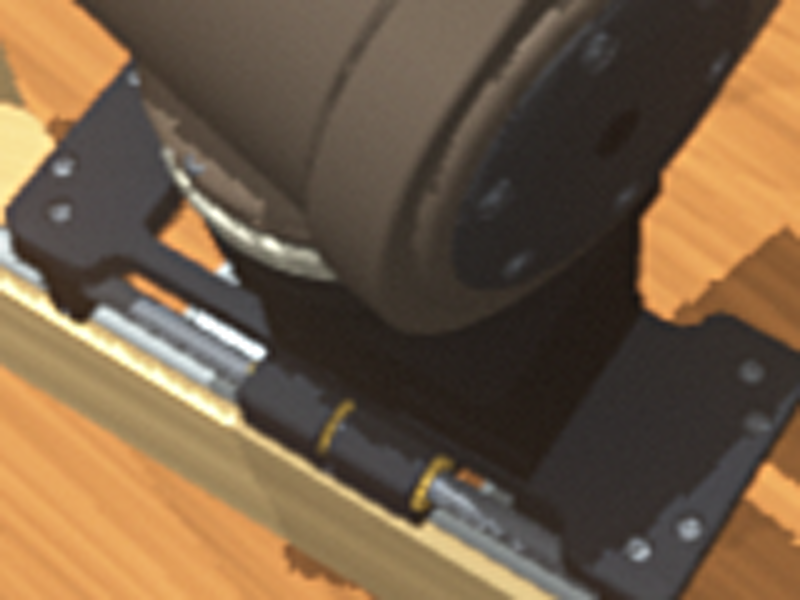

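View pics/t10.png

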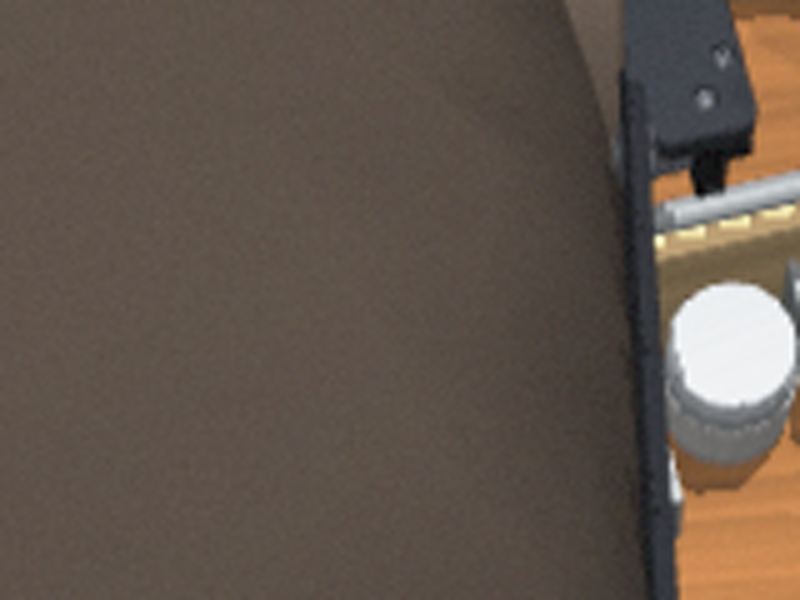

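The holder is hidden under the gripper, so I'll back off left and up to measure it.

```bash
python3 -m pendant '[[-10,0,0,0],[-20,0,-5,0],[-30,0,-30,0],[-50,0,-60,0],[-80,0,-80,0],[-120,0,-80,0],[-150,0,-80,0],[-150,0,-80,0]]' 1
python3 where.py 39 52 93
python3 -c "
from h import *
S=vision.read_camera('scene');crop(S,200,220,160,120,5,'pics/s11.png')
T=vision.read_camera('top');crop(T,190,120,160,120,5,'pics/t11.png')"
```

```text
t: 17.82
eef_pos: [605.0, 171.5, 173.0]
tcp_rot: [3.141, -0.001, -1.417]
ft_force: [-0.8, -1.0, -0.1]
opening: 0.004
t 17.825 rack xy [ 39.  214.1] z 173.0 yaw err deg 0.22 F [-0.8 -1.  -0.1] op 0.004
rows -> 162.1 0.6 80.0 turn 0.22
```

View pics/s11.png

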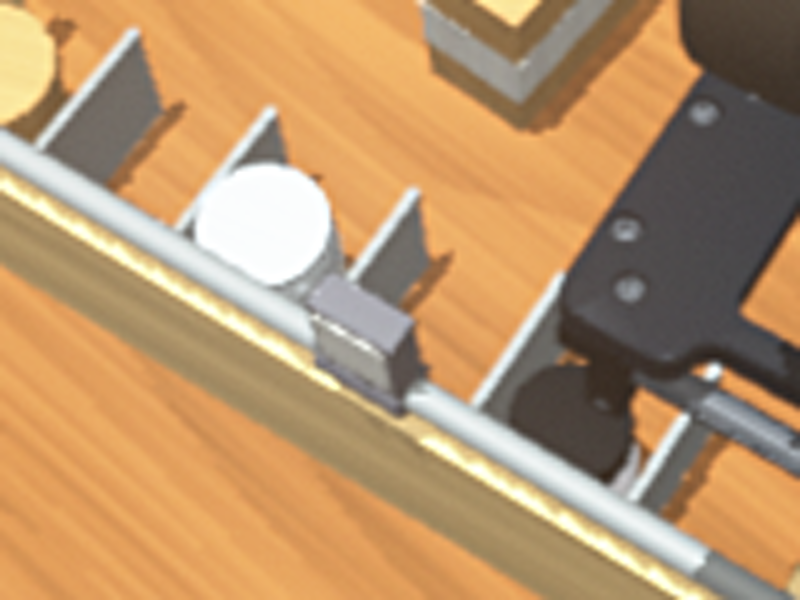

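View pics/t11.png

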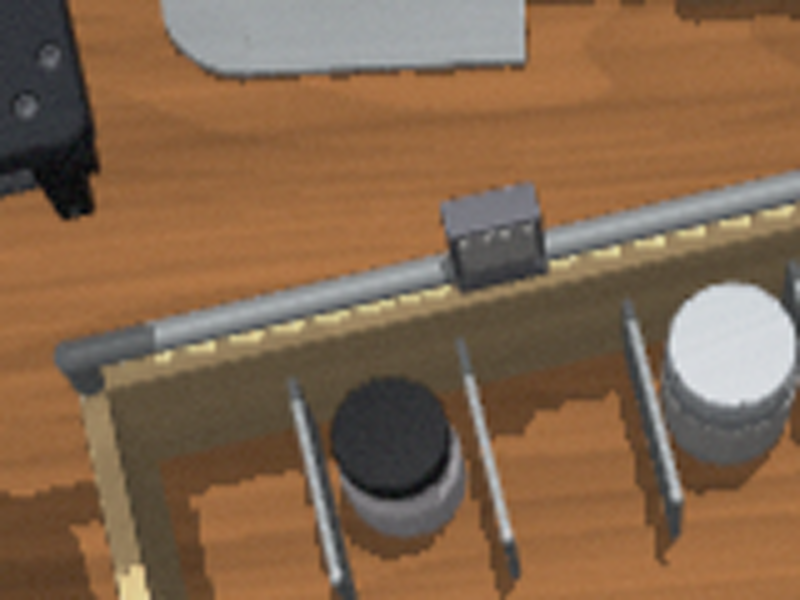

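Run:
```python
from h import *
q=np.array([598.5,-46,.15]);T=vision.read_camera("top");S=vision.read_camera("scene")
t=np.array([492,208])/5+[190,120];s=np.array([362,309])/5+[200,220]
for f in((lambda y:(proj(T,place(q,[[39,y[0],150]]))-t).ravel()),(lambda y:(proj(S,place(q,[[39,y[0],150]]))-s).ravel())):
    k=least_squares(f,[30]);print(k.x,140-k.x,f(k.x).round(1))
for n,C in(("T",T),("S",S)):
  for r in vision.find_in(C,"ticket")[:1]:
    X=C["R"].T@(np.array(r["at"])-C["t"])-[598.5,-46,0];print(n,r["confidence"],140+X[0]*np.sin(.15)-X[1]*np.cos(.15))
```

```text
[37.83678615] [102.16321385] [-0.2 -1. ]
[39.33424659] [100.66575341] [-0.5  0.9]
T 0.8 105.47731672554247
S 0.21 140.09249986816815
```

Holder at about 0.1015, so it needs roughly 10 mm more. I'll go back and finish.

```bash
python3 -m pendant '[[40,1,0,0],[85,1,0,0],[125,1,20,0],[139,1,50,0],[139,1,75,0],[139,1,80,0],[139,1,80,0]]' 1
python3 where.py 39 51 93
```

```text
t: 19.0
eef_pos: [625.8, 30.5, 93.2]
tcp_rot: [3.141, -0.001, -1.421]
ft_force: [0.3, 0.4, -0.8]
opening: 0.003
t 19.0 rack xy [38.4 71.6] z 93.2 yaw err deg -0.03 F [ 0.3  0.4 -0.8] op 0.003
rows -> 20.6 -0.6 0.2 turn -0.03
```

```bash
python3 -m pendant '[[4,0,0,0],[8,0,0,0],[12,0,0,0],[15,0,0,0],[18,0,0,0],[20,0,0,0],[20.5,0,0,0],[20.5,0,0,0]]' 1
python3 -m pendant '[[-5,0,0,0],[-15,0,0,0],[-30,10,-25,0],[-50,40,-50,0],[-75,90,-80,0],[-100,140,-80,0],[-120,190,-80,0],[-120,200,-80,0]]' 1
python3 where.py -130 -60 80
python3 - <<'E'
from h import *
S=vision.read_camera('scene');crop(S,200,200,160,120,5,'pics/s12.png')
T=vision.read_camera('top');crop(T,190,120,200,150,4,'pics/t12.png')
for q in("ticket","carton"):
  for r in vision.find_in(T,q)[:3]:
    X=T["R"].T@(np.array(r["at"])-T["t"]);print(q,r["confidence"],X.round(1));X-=[598.5,-46,0];print(140+X[0]*np.sin(.15)-X[1]*np.cos(.15))
E
```

```text
t: 20.0
eef_pos: [628.8, 10.2, 93.1]
tcp_rot: [3.141, -0.001, -1.421]
ft_force: [0.2, -0.3, 0.1]
opening: 0.003
t: 21.0
eef_pos: [410.4, 100.2, 173.5]
tcp_rot: [3.141, -0.001, -1.419]
ft_force: [0.6, -0.6, 0.7]
opening: 0.005
t 21.0 rack xy [-164.2  172.7] z 173.5 yaw err deg 0.09 F [ 0.6 -0.6  0.7] op 0.005
rows -> 232.7 -33.8 93.5 turn 0.09
ticket 0.85 [628.3 -15.2 142.9]
114.01507458110318
carton 0.95 [ 484.5 -217.    69. ]
292.0823451120687
carton 0.74 [446.5  78.5  74.3]
-5.817518252620218
carton 0.61 [ 363.7 -144.4   72.5]
202.2109834470335
```

View pics/s12.png

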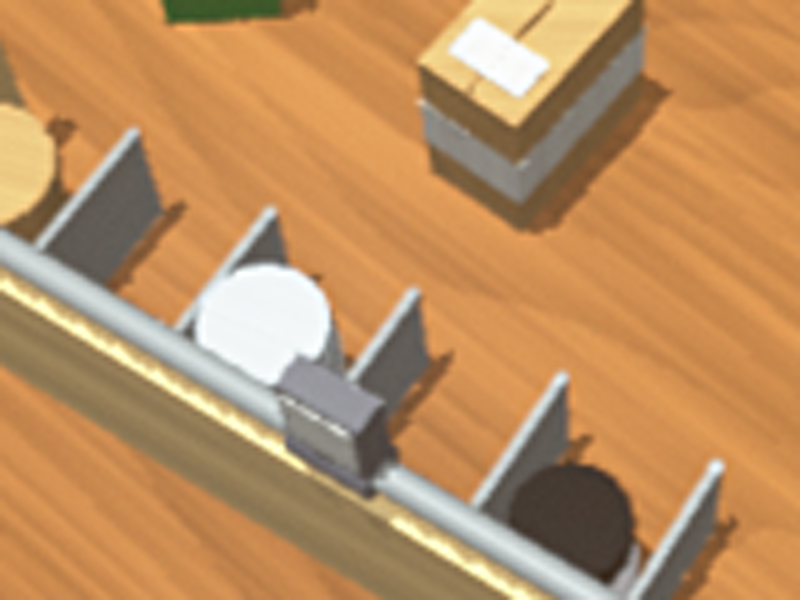

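View pics/t12.png

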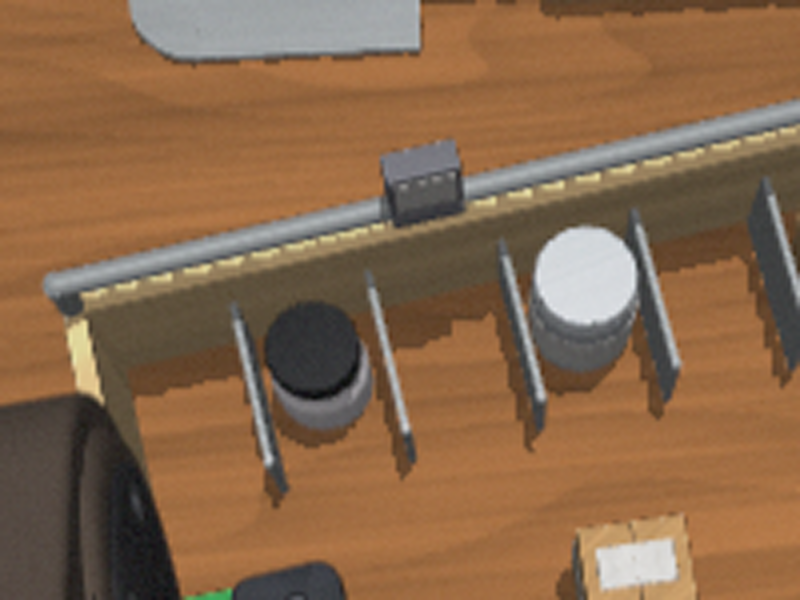

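The holder now reads about 0.109–0.114, in the middle of the third gap, and the other stock is unmoved. Next is the carton: I'll fly over to its right side and descend there.

```bash
python3 where.py -128 -60 60; python3 -m pendant '[[40,-6,10,0],[90,-13,30,0],[140,-20,50,0],[190,-28,70,0],[225,-34,90,0],[233,-36,110,0],[233,-36,113,0],[233,-36,113,0]]' 1
python3 where.py -128 -60 20
python3 - <<'E'
from h import *
S=vision.read_camera('scene');crop(S,220,120,160,120,5,'pics/s13.png')
T=vision.read_camera('top');crop(T,280,200,160,120,5,'pics/t13.png')
E
```

```text
t 21.2 rack xy [-160.4  171.1] z 173.3 yaw err deg -0.03 F [ 0.2  0.1 -0.7] op 0.009
rows -> 231.1 -32.5 113.3 turn -0.03
t: 22.2
eef_pos: [485.0, -125.9, 60.6]
tcp_rot: [-3.141, -0.001, -1.421]
ft_force: [0.6, 0.8, -1.3]
opening: 0.007
t 22.2 rack xy [-124.2  -62. ] z 60.6 yaw err deg -0.03 F [ 0.6  0.8 -1.3] op 0.007
rows -> -2.0 3.8 40.6 turn -0.03
```

View pics/s13.png

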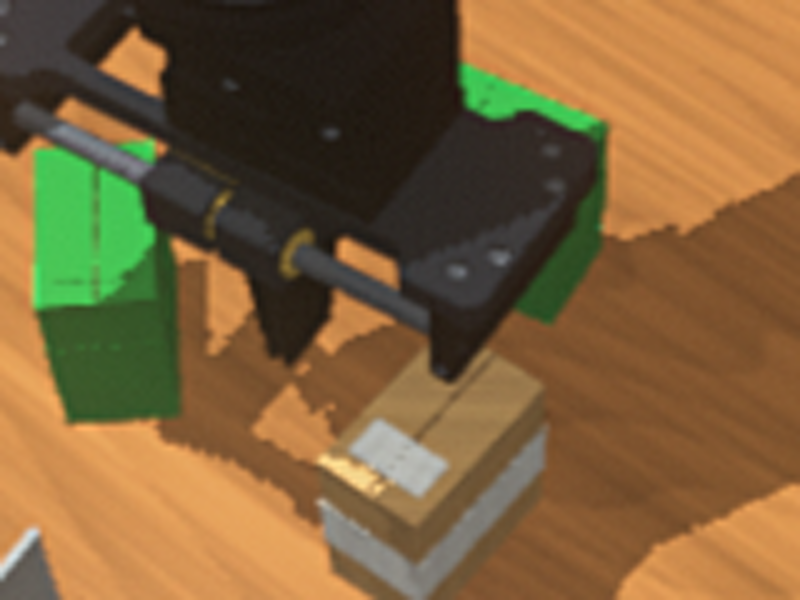

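View pics/t13.png

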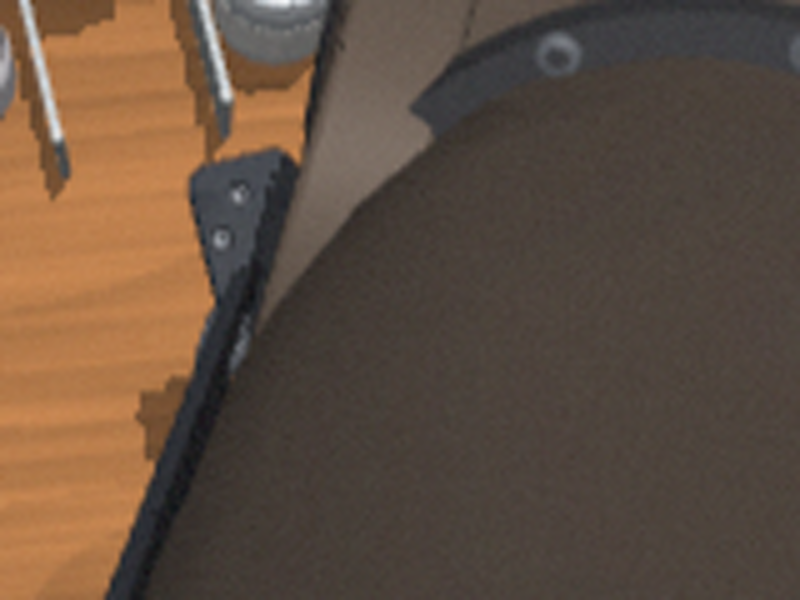

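Run:
```python
from h import *
S=vision.read_camera('scene');p=env.state()["eef_pos"];print(p)
for z in(0,10,20,30,40,78): print(z,((proj(S,[p+[0,0,z]])-[220,120])*5).round(0))
```

```text
[ 485.14915167 -125.64293187   61.31717586]
0 [[309. 397.]]
10 [[307. 380.]]
20 [[305. 364.]]
30 [[303. 347.]]
40 [[301. 329.]]
78 [[292. 259.]]
```

```bash
python3 - <<'E'
from h import *
S=vision.read_camera('scene');s=env.state();p=s["eef_pos"];y=s["tcp_rot"][2]
tx=np.array([np.cos(y),np.sin(y),0]);ty=np.array([np.sin(y),-np.cos(y),0])
for b in(-37,-15,0,20,37):
  for z in(60,78,95): print(b,z,((proj(S,[p-90*tx+b*ty+[0,0,z]])-[220,120])*5).round(0))
E
python3 -m pendant '[[0,2,15,0],[0,3,30,0],[0,4,40,0],[0,4,44,0],[0,4,45,0],[0,4,45,0]]' 1
python3 - <<'E'
from h import *
S=vision.read_camera('scene');crop(S,220,120,160,120,5,'pics/s14.png')
E
```

```text
-37 60 [[475. 505.]]
-37 78 [[474. 473.]]
-37 95 [[474. 442.]]
-15 60 [[513. 452.]]
-15 78 [[513. 420.]]
-15 95 [[514. 388.]]
0 60 [[538. 417.]]
0 78 [[539. 385.]]
0 95 [[540. 352.]]
20 60 [[571. 371.]]
20 78 [[573. 338.]]
20 95 [[575. 306.]]
37 60 [[599. 333.]]
37 78 [[601. 300.]]
37 95 [[603. 267.]]
t: 23.15
eef_pos: [481.4, -126.4, 16.6]
tcp_rot: [-3.14, -0.002, -1.421]
ft_force: [0.5, 0.2, 0.1]
opening: 0.002
```

View pics/s14.png

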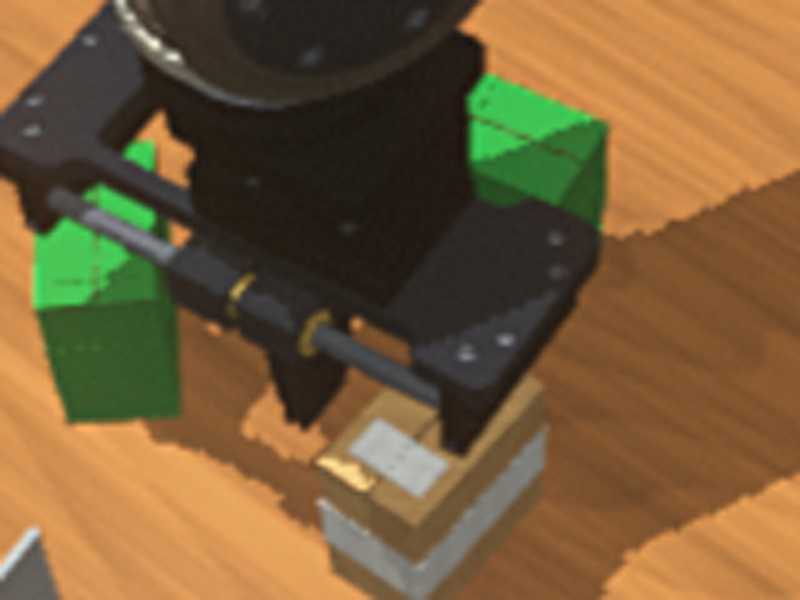

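The whole gripper looks about 28 mm higher than the reported z, so there is room to go lower. I'll step down gently while watching the force.

```bash
python3 -m pendant '[[0,0,4,0],[0,0,8,0],[0,0,12,0],[0,0,16,0],[0,0,16,0]]' 1
python3 - <<'E'
from h import *
S=vision.read_camera('scene');crop(S,240,150,120,90,6,'pics/s15.png')
p=env.state()["eef_pos"]
for z in(0,20,28,40): print(z,((proj(S,[p+[0,0,z]])-[240,150])*6).round(0))
E
python3 where.py -128 -40 0
```

```text
t: 23.82
eef_pos: [481.3, -126.4, 0.3]
tcp_rot: [-3.14, -0.002, -1.421]
ft_force: [-0.7, 0.6, 0.4]
opening: -0.0
0 [[272. 398.]]
20 [[267. 363.]]
28 [[266. 348.]]
40 [[263. 326.]]
t 23.875 rack xy [-127.8  -62. ] z 0.5 yaw err deg 0.01 F [ 0.6 -0.7  0.8] op 0.007
rows -> -22.0 0.2 0.5 turn 0.01
```

View pics/s15.png

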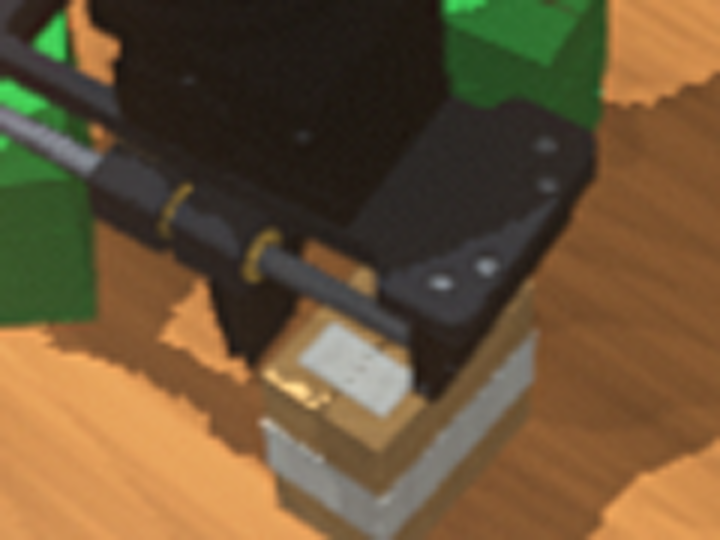

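```bash
python3 -m pendant '[[-5,0,0,0],[-10,0,0,0],[-15,0,0,0],[-19,0,0,0],[-23,0,0,0],[-27,0,0,0],[-30,0,0,0],[-30,0,0,0]]' 1
python3 - <<'E'
from h import *
S=vision.read_camera('scene');crop(S,240,150,120,90,6,'pics/s16.png')
E
```

```text
t: 24.88
eef_pos: [477.8, -97.4, 1.2]
tcp_rot: [-3.138, -0.004, -1.42]
ft_force: [-0.3, -7.7, 10.0]
opening: 0.003
```

View pics/s16.png

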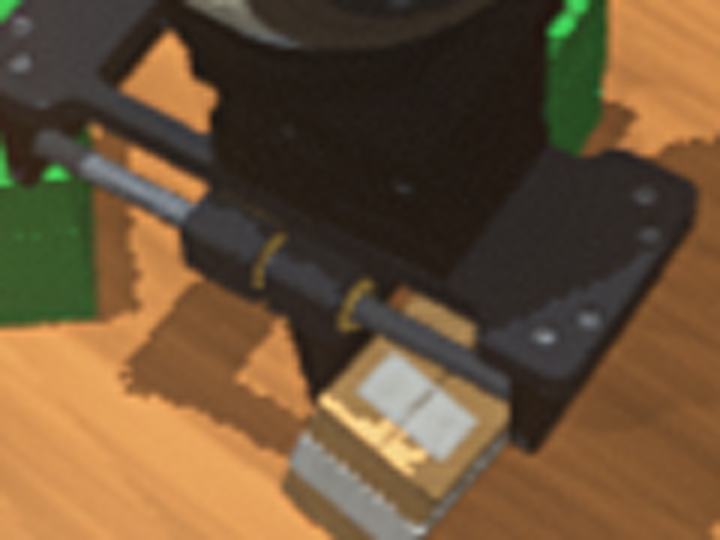

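The carton is starting to tilt (top leaning left, 10 N upward on the tool). I'm backing off at once.

```bash
python3 -m pendant '[[2,0,0,0],[4,0,0,0],[6,0,0,0],[9,0,0,0],[12,0,0,0],[16,0,0,0],[16,0,0,0]]' 1
python3 - <<'E'
from h import *
S=vision.read_camera('scene');crop(S,240,150,120,90,6,'pics/s17.png')
E
```

```text
t: 25.8
eef_pos: [480.3, -113.6, 1.2]
tcp_rot: [-3.138, -0.004, -1.421]
ft_force: [-1.2, 0.6, -0.8]
opening: 0.007
```

View pics/s17.png

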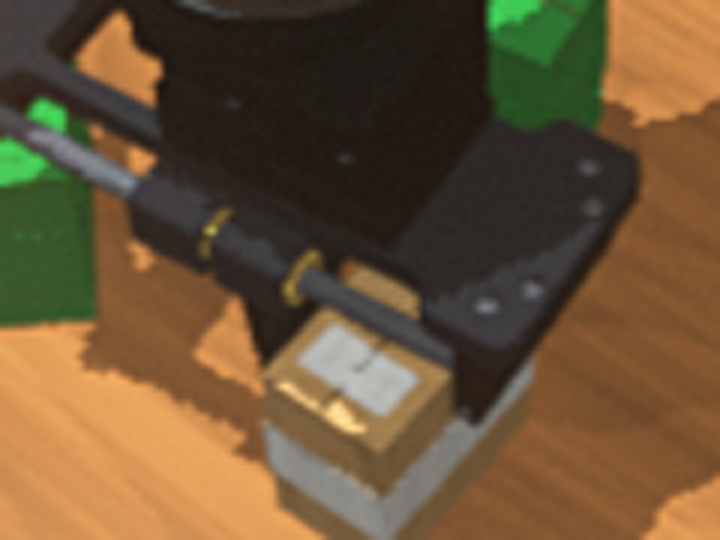

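It's upright again where it was. With the jaw bar lying across the carton the contact was too high. I'll lift, rotate the tool 90° so the bar runs alongside the carton, and find the true tip height by a gentle touch on the counter.

```bash
python3 -m pendant '[[8,0,-15,0],[16,0,-40,0],[16,0,-65,-10],[16,0,-75,-20],[16,0,-75,-30],[16,0,-75,-40],[16,0,-75,-50],[16,0,-75,-60]]' 1
python3 -m pendant '[[0,0,0,-10],[0,0,0,-20],[0,0,0,-30],[0,0,0,-31],[0,0,0,-31]]' 1
cat > where2.py <<'E'
from h import *
import sys
Q=np.array([598.5,-46,.150]);s=env.state();p=np.array(s["eef_pos"]);y=s["tcp_rot"][2]
c,n=np.cos(Q[2]),np.sin(Q[2]);r=np.array([[c,n],[-n,c]])@(p[:2]-Q[:2])
print("t",round(s["t"],2),"rack xy",r.round(1),"z",p[2].round(1),"yaw-rack deg",np.degrees(y-Q[2]).round(2))
d=[float(a) for a in sys.argv[1:4]]; w=Q[:2]+np.array([[c,-n],[n,c]])@d[:2]-p[:2]
print("rows ->",round(np.cos(y)*w[0]+np.sin(y)*w[1],1),round(np.sin(y)*w[0]-np.cos(y)*w[1],1),round(p[2]-d[2],1),"turn",np.degrees(y-Q[2]).round(2))
E
python3 where2.py -128 -72 0
python3 - <<'E'
from h import *
S=vision.read_camera('scene');crop(S,220,100,160,120,5,'pics/s18.png')
E
```

```text
t: 26.85
eef_pos: [482.1, -128.8, 76.3]
tcp_rot: [3.14, -0.005, -0.368]
ft_force: [-1.3, 0.3, -0.3]
opening: 0.0
t: 27.48
eef_pos: [482.1, -128.8, 76.3]
tcp_rot: [3.138, -0.004, 0.17]
ft_force: [-0.2, -0.3, 0.2]
opening: 0.006
t 27.48 rack xy [-127.5  -64.5] z 76.3 yaw-rack deg 1.14
rows -> -0.7 7.5 76.3 turn 1.14
```

View pics/s18.png

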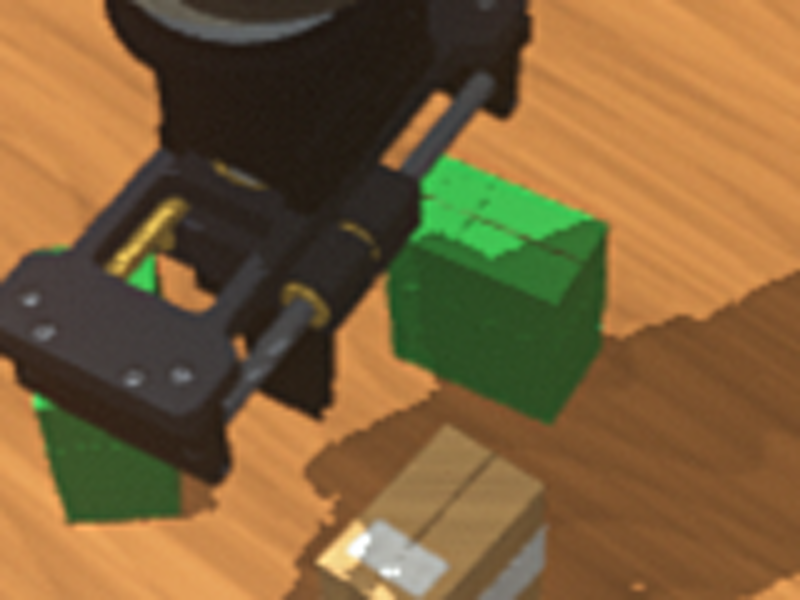

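```bash
python3 -m pendant '[[0,7,20,1],[0,7,40,1],[0,7,60,1],[0,7,76,1],[0,7,80,1],[0,7,84,1],[0,7,86,1],[0,7,86,1]]' 1
python3 - <<'E'
from h import *
S=vision.read_camera('scene');crop(S,240,120,140,105,5.7,'pics/s19.png')
p=env.state()["eef_pos"]
for z in(0,10,20,30,40): print(z,((proj(S,[p+[0,0,z]])-[240,120])*5.7).round(0))
E
python3 where2.py -128 -72 0
```

```text
t: 28.52
eef_pos: [483.8, -136.0, -9.5]
tcp_rot: [3.138, -0.004, 0.153]
ft_force: [-0.1, -0.2, 0.5]
opening: -0.0
0 [[233. 553.]]
10 [[231. 537.]]
20 [[229. 521.]]
30 [[226. 504.]]
40 [[224. 486.]]
t 28.57 rack xy [-126.8  -71.8] z -9.4 yaw-rack deg 0.15
rows -> -1.2 0.2 -9.4 turn 0.15
```

View pics/s19.png

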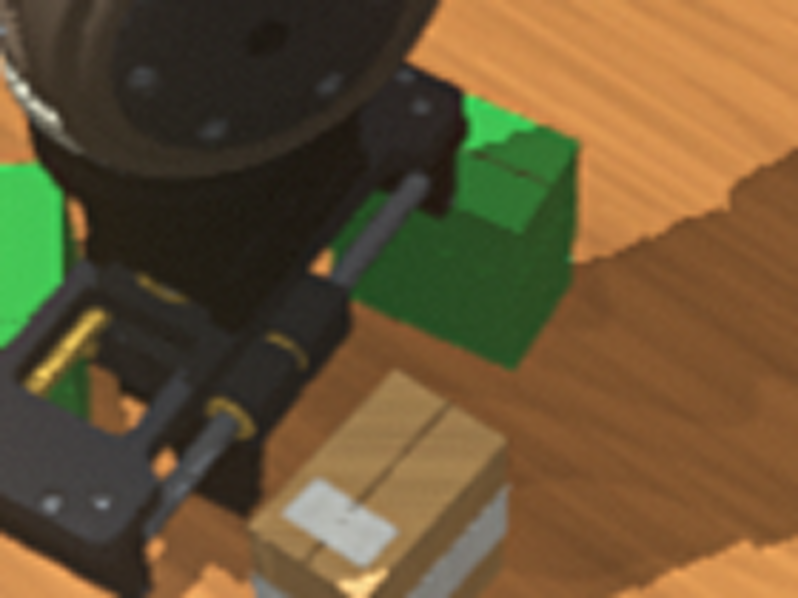

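```bash
python3 -m pendant '[[0,0,2,0],[0,0,4,0],[0,0,6,0],[0,0,8,0],[0,0,8,0]]' 1;python3 -m pendant '[[0,0,2,0],[0,0,4,0],[0,0,5,0],[0,0,5,0]]' 1
python3 - <<'E'
from h import *
S=vision.read_camera('scene');crop(S,240,120,140,105,5.7,'pics/s20.png')
E
```

```text
t: 29.2
eef_pos: [483.8, -136.0, -17.6]
tcp_rot: [3.138, -0.004, 0.153]
ft_force: [0.3, -0.3, -1.2]
opening: 0.004
t: 29.7
eef_pos: [483.8, -136.0, -22.7]
tcp_rot: [3.138, -0.004, 0.153]
ft_force: [-0.3, 0.2, 0.4]
opening: 0.004
```

View pics/s20.png

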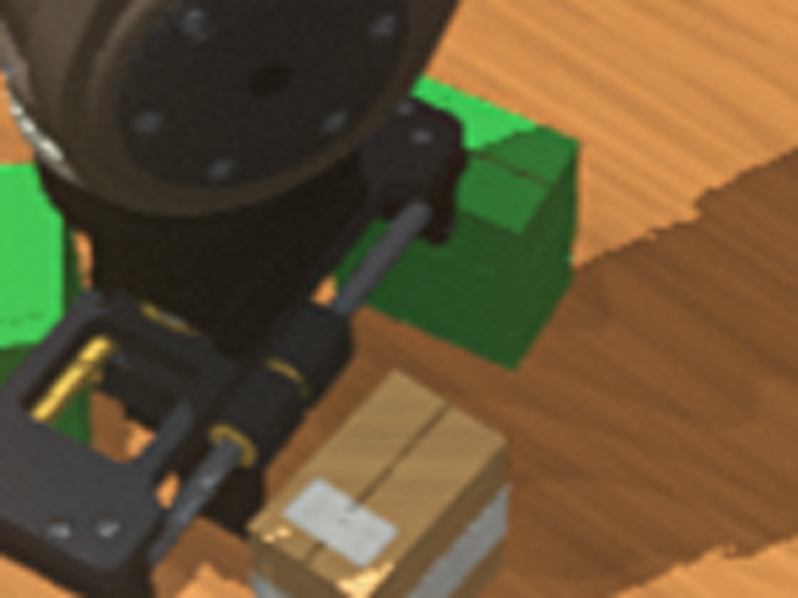

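```bash
python3 -m pendant '[[0,0,1,0],[0,0,2,0],[0,0,3,0],[0,0,4,0],[0,0,4,0]]' 1;python3 -m pendant '[[0,0,1,0],[0,0,2,0],[0,0,3,0],[0,0,4,0],[0,0,4,0]]' 1
```

```text
t: 30.38
eef_pos: [483.7, -136.0, -26.7]
tcp_rot: [3.138, -0.004, 0.153]
ft_force: [0.5, 0.8, 0.2]
opening: 0.003
t: 31.0
eef_pos: [483.8, -136.0, -30.8]
tcp_rot: [3.138, -0.004, 0.153]
ft_force: [-0.7, -0.0, -0.2]
opening: 0.005
```

No counter contact even at −31, so the tip really is about 35–40 mm above the reported z. That means the earlier push was at around 40 mm height. The tip is now near the counter, which is a good low push height. I'll push left gently.

```bash
python3 -m pendant '[[0,-4,0,0],[0,-8,0,0],[0,-12,0,0],[0,-16,0,0],[0,-20,0,0],[0,-24,0,0],[0,-26,0,0],[0,-26,0,0]]' 1
python3 - <<'E'
from h import *
S=vision.read_camera('scene');crop(S,240,120,140,105,5.7,'pics/s21.png')
E
```

```text
t: 32.0
eef_pos: [479.8, -110.2, -30.9]
tcp_rot: [3.138, -0.004, 0.153]
ft_force: [0.7, -0.0, -0.0]
opening: 0.004
```

View pics/s21.png

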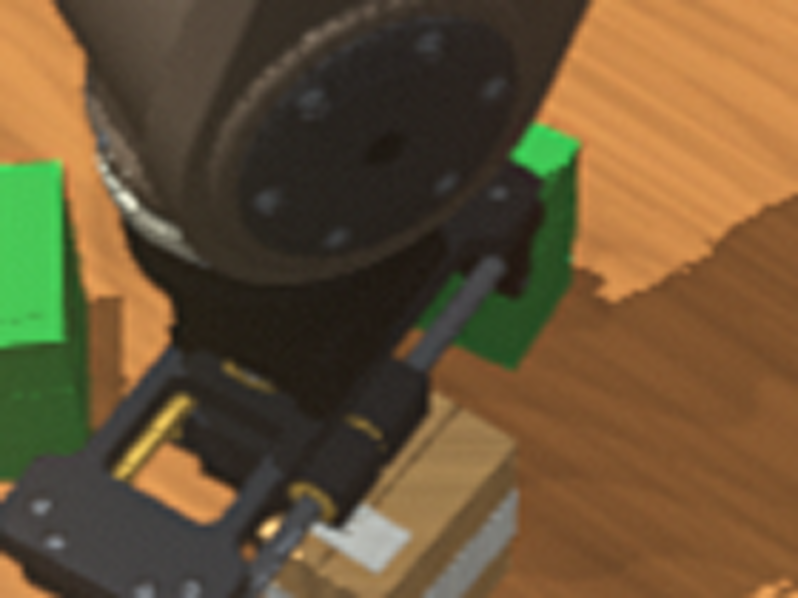

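```bash
python3 -m pendant '[[0,-3,0,0],[0,-6,0,0],[0,-9,0,0],[0,-12,0,0],[0,-15,0,0],[0,-18,0,0],[0,-20,0,0],[0,-20,0,0]]' 1
python3 - <<'E'
from h import *
S=vision.read_camera('scene');crop(S,240,120,140,105,5.7,'pics/s22.png')
E
```

```text
t: 33.05
eef_pos: [476.7, -90.3, -30.9]
tcp_rot: [3.138, -0.003, 0.153]
ft_force: [-0.6, -0.1, -0.1]
opening: 0.004
```

View pics/s22.png

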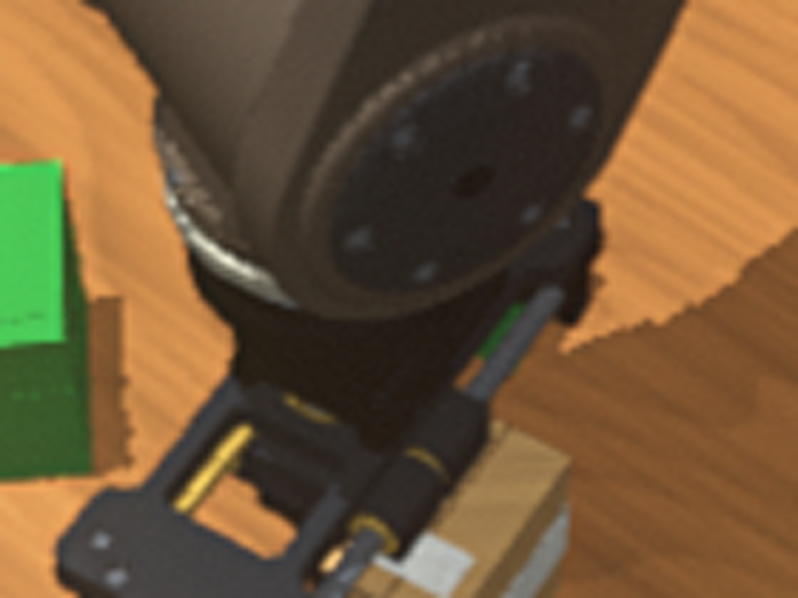

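The carton slides upright. I'll finish the sideways shift, then back off and measure.

```bash
python3 where2.py -128 -6.5 -31; python3 -m pendant '[[0,-3,0,0],[0,-6,0,0],[0,-9,0,0],[0,-12,0,0],[0,-15,0,0],[0,-17,0,0],[0,-19,0,0],[0,-19,0,0]]' 1
python3 -m pendant '[[0,10,0,0],[0,20,-10,0],[0,30,-40,0],[-20,40,-80,0],[-60,80,-110,0],[-90,130,-130,0],[-100,180,-130,0],[-100,190,-130,0]]' 1
python3 - <<'E'
from h import *
S=vision.read_camera('scene');crop(S,230,120,160,120,5,'pics/s23.png')
T=vision.read_camera('top');crop(T,230,180,160,120,5,'pics/t23.png')
E
```

```text
t 33.1 rack xy [-127.1  -25.7] z -31.0 yaw-rack deg 0.16
rows -> -0.8 -19.2 0.0 turn 0.16
t: 34.1
eef_pos: [473.7, -71.4, -31.1]
tcp_rot: [3.138, -0.003, 0.153]
ft_force: [0.8, -0.4, -0.1]
opening: 0.006
t: 35.1
eef_pos: [402.8, -277.4, 100.1]
tcp_rot: [3.137, -0.004, 0.149]
ft_force: [0.2, 0.7, 0.8]
opening: 0.004
```

View pics/s23.png

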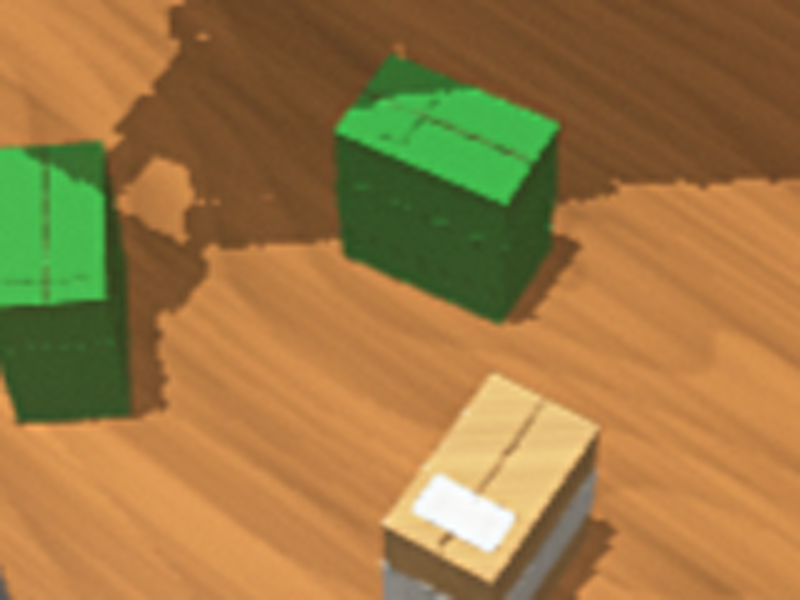

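View pics/t23.png

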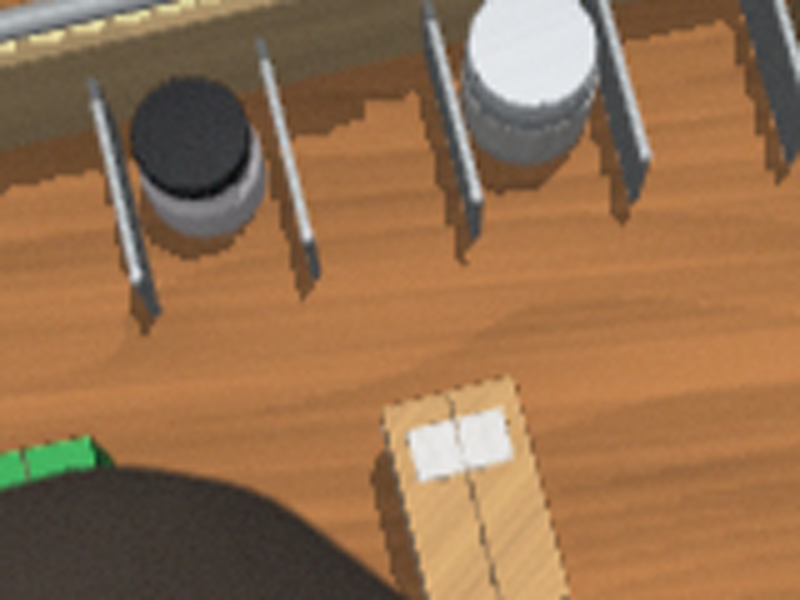

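```bash
cat > cf.py <<'E'
from h import *
Lc=np.array([[35,21,75],[35,-21,75],[-35,-21,75],[-35,21,75]])
Q=np.array([598.5,-46,.15])
def rep(c):
    d=c[:2]-Q[:2];a,b=np.cos(Q[2]),np.sin(Q[2])
    print("carton in rack",np.round([a*d[0]+b*d[1],-b*d[0]+a*d[1]],1),round(c[2]-Q[2],3))
E
python3 - <<'E'
from cf import *
T=vision.read_camera("top");S=vision.read_camera("scene")
cs=np.array([(493,585),(384,522),(492,375),(600,432)])/5+[230,120];ct=np.array([(383,410),(513,375)])/5+[230,180]
for o in([(S,Lc,cs)],[(S,Lc,cs),(T,Lc[:2],ct)]):
    c,r=fit(o,[470,-40,.15]);rep(c);print(np.abs(r).max())
E
python3 where2.py -185 28 100
```

```text
carton in rack [-131.1   26.6] -0.004
0.7591789956967148
carton in rack [-132.2   26. ] -0.006
1.1972543665630724
t 35.3 rack xy [-227.3 -195.4] z 99.1 yaw-rack deg 0.17
rows -> 42.9 -223.3 -0.9 turn 0.17
```

Carton at rack (−131.5, 26.5), yaw −0.005, which is well aligned. I'll turn the tool back 90° so the body stays clear of the rail, and go behind the carton.

```bash
python3 -m pendant '[[3,-20,0,10],[8,-50,0,20],[14,-85,0,30],[20,-120,0,40],[26,-155,0,50],[32,-185,0,60],[36,-210,0,70],[39,-222,0,80]]' 1
python3 -m pendant '[[0,0,0,10],[0,0,0,10],[0,0,0,10]]' 1
python3 where.py -188 27 60
```

```text
t: 36.3
eef_pos: [406.9, -45.4, 98.7]
tcp_rot: [-3.14, -0.002, -1.246]
ft_force: [0.0, -0.1, 0.3]
opening: 0.005
t: 36.67
eef_pos: [406.6, -44.9, 98.8]
tcp_rot: [-3.14, -0.002, -1.416]
ft_force: [0.4, 0.3, -1.0]
opening: 0.006
t 36.675 rack xy [-189.5   29.7] z 98.8 yaw err deg 0.3 F [ 0.4  0.3 -1. ] op 0.006
rows -> 2.7 -1.5 38.8 turn 0.3
```

```bash
python3 -m pendant '[[2.5,0,30,0],[2.5,0,60,0],[2.5,0,90,0],[2.5,0,110,0],[2.5,0,117,0],[2.5,0,117,0]]' 1
python3 where.py -188 27 -20
python3 - <<'E'
from h import *
S=vision.read_camera('scene');crop(S,230,120,160,120,5,'pics/s24.png')
E
```

```text
t: 37.42
eef_pos: [407.2, -47.6, -18.3]
tcp_rot: [-3.141, -0.001, -1.414]
ft_force: [0.9, -0.5, 0.6]
opening: 0.004
t 37.425 rack xy [-189.4   27.1] z -18.3 yaw err deg 0.37 F [ 0.9 -0.5  0.6] op 0.004
rows -> 0.1 -1.4 1.7 turn 0.37
```

View pics/s24.png

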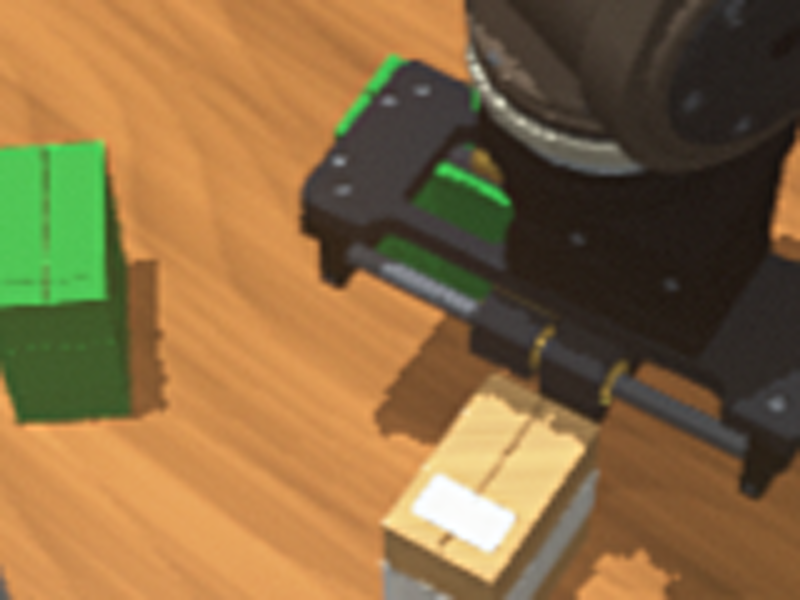

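```bash
python3 -m pendant '[[0,-5,0,0.4],[0,-10,0,0.4],[0,-15,0,0.4],[0,-20,0,0.4],[0,-25,0,0.4],[0,-30,0,0.4],[0,-34,0,0.4],[0,-34,0,0.4]]' 1
python3 where.py -48 28 -20
python3 - <<'E'
from h import *
S=vision.read_camera('scene');crop(S,230,130,160,120,5,'pics/s25.png')
E
```

```text
t: 38.48
eef_pos: [441.7, -42.4, -17.8]
tcp_rot: [-3.139, -0.002, -1.422]
ft_force: [0.1, 0.0, 0.1]
opening: 0.005
t 38.475 rack xy [-154.5   27. ] z -17.8 yaw err deg -0.05 F [0.1 0.  0.1] op 0.005
rows -> -1.1 -106.4 2.2 turn -0.05
```

View pics/s25.png

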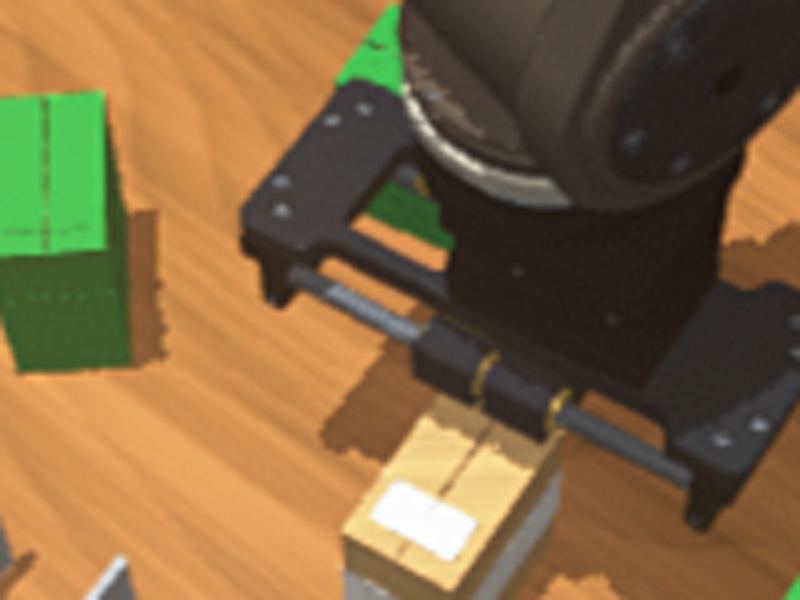

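```bash
python3 - <<'E'
from cf import *
S=vision.read_camera("scene")
cs=np.array([(447,592),(345,530),(562,437)])/5+[230,130]
c,r=fit([(S,Lc[[0,1,3]],cs)],[495,-35,.15]);rep(c);print(np.abs(r).max())
E
python3 -m pendant '[[0,-5,1,0],[0,-10,2,0],[0,-15,2,0],[0,-20,2,0],[0,-25,2,0],[0,-30,2,0],[0,-33,2,0],[0,-33,2,0]]' 1
python3 - <<'E'
from h import *
S=vision.read_camera('scene');crop(S,200,150,160,120,5,'pics/s26.png')
E
```

```text
carton in rack [-106.5   26.4] -0.026
1.402888112398557
t: 39.58
eef_pos: [474.3, -37.5, -19.7]
tcp_rot: [-3.138, -0.002, -1.422]
ft_force: [-0.0, 0.9, -0.6]
opening: 0.005
```

View pics/s26.png

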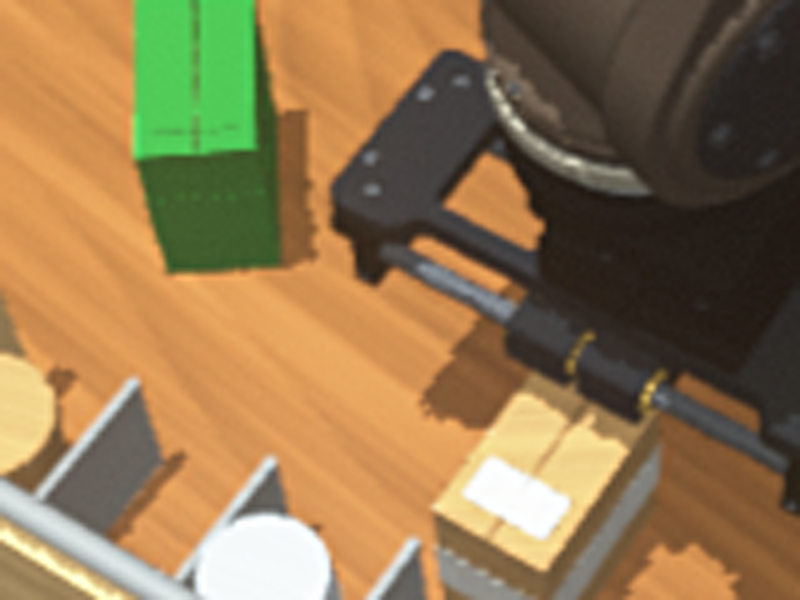

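```bash
python3 - <<'E'
from cf import *
S=vision.read_camera("scene")
cs=np.array([(546,573),(435,511),(661,425)])/5+[200,150]
c,r=fit([(S,Lc[[0,1,3]],cs)],[520,-30,.15]);rep(c);print(np.abs(r).max())
E
python3 where.py -48 28 -20
```

```text
carton in rack [-73.   27.7] -0.029
2.43752317419046
t 39.675 rack xy [-121.8   27. ] z -19.7 yaw err deg -0.05 F [0.8 0.6 0.2] op 0.003
rows -> -1.1 -73.8 0.3 turn -0.05
```

```bash
python3 -m pendant '[[0,-5,0,0],[0,-10,0,0],[0,-15,0,0],[0,-20,0,0],[0,-25,0,0],[0,-30,0,0],[0,-35,0,0],[0,-35,0,0]]' 1
python3 - <<'E'
from h import *
S=vision.read_camera('scene');crop(S,200,170,160,120,5,'pics/s27.png')
E
```

```text
t: 40.67
eef_pos: [509.3, -32.3, -19.6]
tcp_rot: [-3.138, -0.002, -1.422]
ft_force: [-0.1, 1.1, -0.1]
opening: 0.003
```

View pics/s27.png

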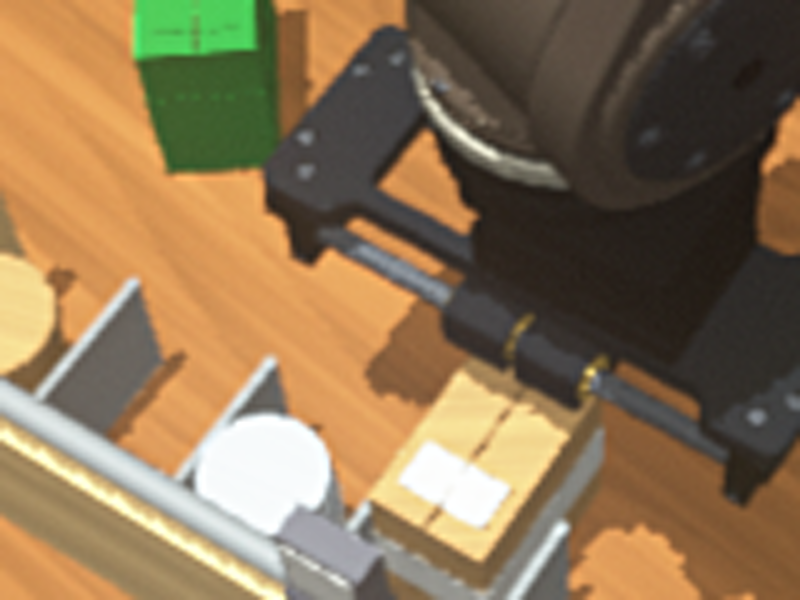

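It is entering between the two dividers of the third gap. I'll continue slowly to the back panel.

```bash
python3 -m pendant '[[0,-5,0,0],[0,-10,0,0],[0,-15,0,0],[0,-20,0,0],[0,-24,0,0],[0,-28,0,0],[0,-31,0,0],[0,-31,0,0]]' 1
python3 where.py -48 28 -20
python3 - <<'E'
from h import *
S=vision.read_camera('scene');crop(S,200,190,160,120,5,'pics/s28.png')
E
```

```text
t: 41.72
eef_pos: [539.9, -27.7, -19.4]
tcp_rot: [-3.138, -0.002, -1.421]
ft_force: [0.0, -0.3, -1.0]
opening: 0.006
t 41.725 rack xy [-55.2  26.9] z -19.4 yaw err deg -0.04 F [ 0.  -0.3 -1. ] op 0.006
rows -> -1.1 -7.2 0.6 turn -0.04
```

View pics/s28.png

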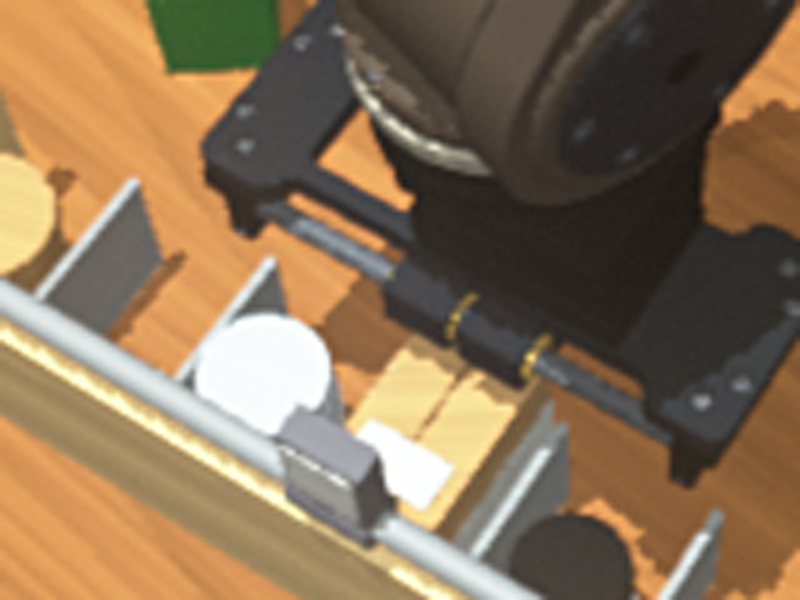

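Nearly home. I'll creep in until the back panel gives a reaction.

```bash
python3 -m pendant '[[0,-1,0,0],[0,-2,0,0],[0,-3,0,0],[0,-4,0,0],[0,-5,0,0],[0,-5,0,0]]' 1
python3 -m pendant '[[0,-0.5,0,0],[0,-1,0,0],[0,-1.5,0,0],[0,-2,0,0],[0,-2,0,0]]' 1
```

```text
t: 42.52
eef_pos: [544.9, -26.9, -19.4]
tcp_rot: [-3.138, -0.003, -1.421]
ft_force: [-1.1, 0.5, 0.7]
opening: -0.001
t: 43.15
eef_pos: [547.0, -26.6, -19.4]
tcp_rot: [-3.137, -0.003, -1.421]
ft_force: [-0.9, -0.3, -0.3]
opening: 0.003
```

```bash
python3 -m pendant '[[0,-0.5,0,0],[0,-1,0,0],[0,-1.5,0,0],[0,-1.5,0,0]]' 1
python3 where.py -48 28 -20
python3 - <<'E'
from h import *
S=vision.read_camera('scene');crop(S,220,220,120,90,6.6,'pics/s29.png')
E
```

```text
t: 43.65
eef_pos: [547.3, -26.5, -19.4]
tcp_rot: [-3.14, -0.002, -1.421]
ft_force: [-7.7, -3.6, 5.3]
opening: 0.004
t 43.65 rack xy [-47.8  26.9] z -19.4 yaw err deg -0.04 F [-7.7 -3.6  5.3] op 0.004
rows -> -1.1 0.2 0.6 turn -0.04
```

View pics/s29.png

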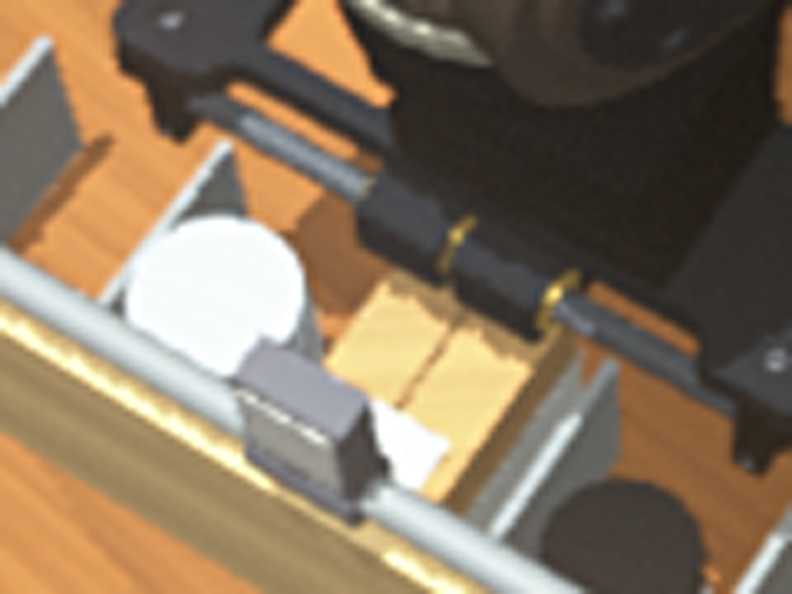

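The back panel reacts with about 8 N at finger x = −47.8, as predicted for fully home. I'll back straight off and inspect.

```bash
python3 -m pendant '[[0,3,0,0],[0,10,0,0],[0,25,0,0],[0,40,-15,0],[0,55,-40,0],[30,70,-80,0],[80,90,-110,0],[130,100,-120,0]]' 1
python3 -m pendant '[[40,0,0,0],[80,0,0,0],[120,0,0,0],[120,0,0,0],[120,0,0,0]]' 1
python3 - <<'E'
from h import *
S=vision.read_camera('scene');crop(S,210,210,130,98,6.1,'pics/s30.png')
T=vision.read_camera('top');crop(T,230,130,140,105,5.7,'pics/t30.png')
cv2.imwrite("pics/tf.png",T["pixels"][:,:,::-1])
E
```

```text
t: 44.7
eef_pos: [466.7, -171.1, 102.5]
tcp_rot: [-3.138, -0.004, -1.421]
ft_force: [1.6, 0.1, 0.1]
opening: 0.001
t: 45.32
eef_pos: [483.7, -288.9, 102.6]
tcp_rot: [-3.138, -0.003, -1.421]
ft_force: [0.3, 0.6, 0.3]
opening: 0.008
```

View pics/s30.png

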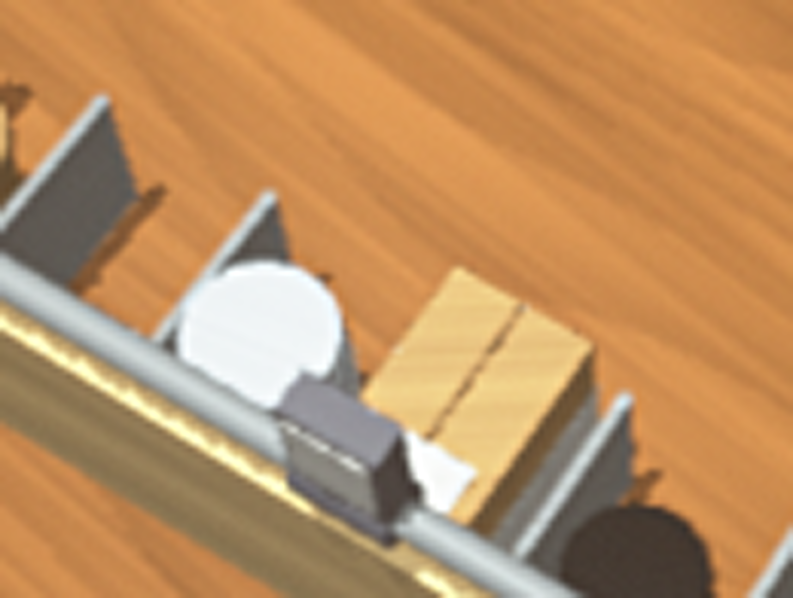

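View pics/t30.png

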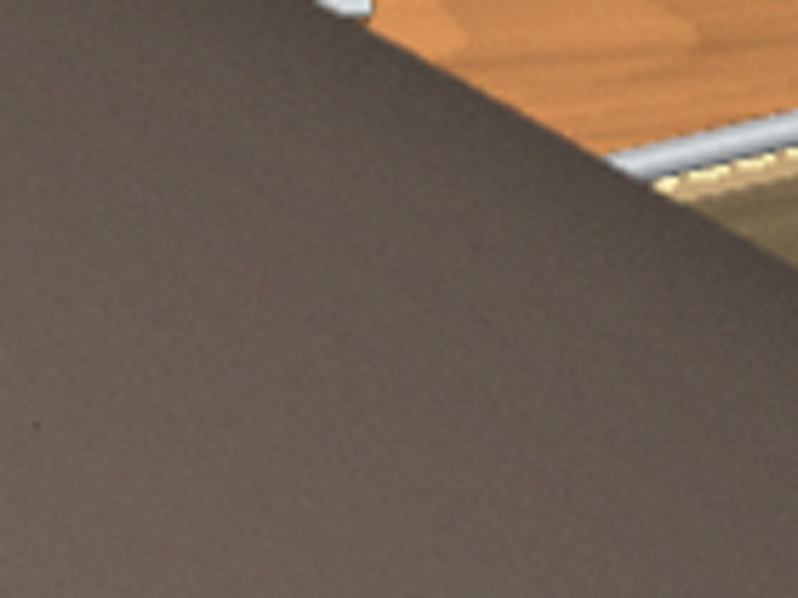

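View pics/tf.png

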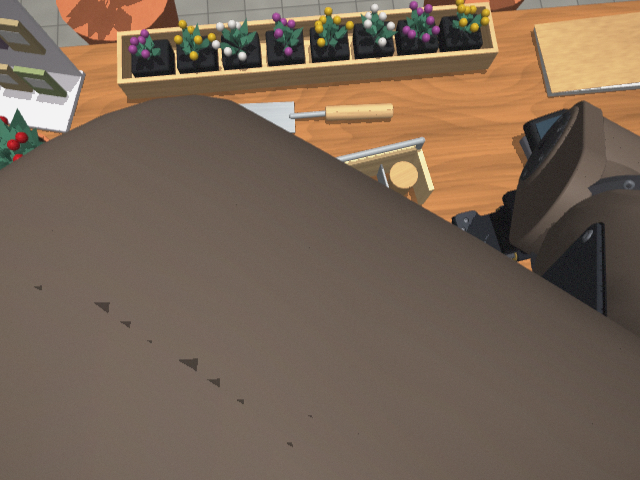

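Run:
```python
from cf import *
S=vision.read_camera("scene")
cs=np.array([(458,267),(597,352)])/6.1+[210,210]
c,r=fit([(S,Lc[2:],cs)],[595,-18,.15]);rep(c);print(np.abs(r).max())
print("divider tip pred",((proj(S,place(Q,[[-35,56,55],[-35,0,55],[-35,-56,55]]))-[210,210])*6.1).round())
tk=np.array([[347,418]])/6.1+[210,210]
for j in(.1,.106,.112,.118,.124): print(j,(proj(S,place(Q,[[39,140-j*1000,150]]))-tk).round(1))
```

```text
carton in rack [ 0.5 25.5] -0.033
0.2655586373579695
divider tip pred [[627. 396.]
 [446. 293.]
 [272. 194.]]
0.1 [[5.4 4.4]]
0.106 [[1.7 2.2]]
0.112 [[-2.   0.1]]
0.118 [[-5.7 -2.1]]
0.124 [[-9.3 -4.2]]
```

```bash
python3 -c "
from cell import env,job
s=env.state();print(s['t'],s['ft_force'],abs(s['qvel']).max());print(job.job_done())"
```

```text
45.475 [ 0.02339752 -0.25289782  0.19311435] 0.00676073637119718
the job is handed in; nothing more can be done
None
```

I pushed the ticket holder along the rail with the closed fingertips. Then I pushed the cardboard carton sideways into line with the third gap, and from behind until it met the back panel. I handed the job in at about 45.5 s with the arm clear of everything.

**Last checks, from the scene camera**
- **Holder:** it reads about 0.109 (0.100 to 0.124 is allowed). Earlier readings from both cameras ranged from 0.109 to 0.114.
- **Carton:** it stands upright at about rack x = +0.5, y = +25.5 mm, yaw about −0.03. Its near end is flush with the divider fronts, and the back panel pushed back with about 8 N when it was home.
- **Robot:** the wrist force is about zero, so it is touching nothing.

**What went wrong or disagreed**
- **Fingertip height:** the real fingertip sits more than 31 mm above the reported TCP, probably 35–40 mm. Because of this, the first pass went over the holder without touching it.
- **Carton tilt:** my first sideways push was too high and tilted the carton. I judged the tilt from the picture at about 0.25 rad, against a limit of 0.35, but did not measure it. I backed off and it settled upright where it had been. I then pushed with the tip near the counter, and it slid upright.
- **Final view:** the arm blocked the top camera in the last picture. The final positions therefore rest on the scene camera alone, and I made no full last check of the other stock and counter items. In the views I did have, none of them had moved.

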